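# Check printing blocks against the height gauge, file them and rack the gouges

### The arm

A 6-joint arm with a two-finger parallel gripper is mounted at the origin on the work surface. World frame = base frame: x ahead of the robot, y to its left, z up, the work surface at z = 0. Lengths are in m, angles in rad, forces in N, time in s.
With the tool pointing down it reaches from about 0.35 to 0.85 m from the base axis. Payload 8.1 kg.
Tool frame: the origin (TCP) lies at the very end of the fingers, on their centre line; the grasp point (between the pads) lies robot.grip_point_offset behind it (robot.grip_point_offset is the distance from the TCP to the grasp point, in m); z points along the fingers, y is the line along which they close (so a half turn about z gives the same grasp; the last joint's range is limited). The gripper opens to 93 mm and grips with 3 to 60 N. Pads are 15 mm wide; open, the fingers measure 128 mm over their backs; the gripper's body (75 mm by 188 mm) begins 65 mm behind the grasp point.
Start: joints at [1.085, 0.13, 1.488, -0, 1.523, -0.085], TCP at [0.234, 0.552, 0.193] pointing down, gripper open.
Joint ranges: [-2.96, 2.96], [-0.89, 2.26], [0.02, 2.5], [-1.34, 4.48], [0, 2.73], [-2.66, 2.66]. Speed limits (rad/s): [2.39, 2.39, 2.79, 3.14, 3.14, 3.14].

### API

Orientations are given as a rotation vector (axis times angle).
In Python, from plant import robot, eyes gives the robot as it stands. The module is installed in compiled form; this text tells all that it offers.
- The arm moves only by the tool apply_moves, never from a script. Its argument "steps" is one flat list of numbers, 7 for each row, row after row: the shift along the tool's x, y, z in units of 30 mm (1.0 is 30 mm), then the turn, a rotation vector about the tool's x, y, z in units of 6 degrees (1.0 is 6 degrees), then the opening in per cent of the stroke, from 0 (shut) to 100 (fully open). In form: [dx, dy, dz, ax, ay, az, fingers, dx, dy, dz, ax, ay, az, fingers, ...]. A call has 1 to 12 rows; each row shifts and turns the commanded pose from where the row before left it, along the tool's axes as they then stand; what a row does not reach is not made up. A row lasts 1/12 s, in which the tool goes at most 41.7 mm and 7.16 degrees, less where a joint would pass 70% of its speed; a pose out of reach is approached as far as the arm can. A call is refused whole if a number of a shift passes 1 or a number of a turn 1, either way. A call with a gripper value outside its range is refused whole. The fingers move at their own pace and stop on an object; "grip_force" is the grip in N (left out, the last holds). Time passes only in rows, so rows that do not move let the fingers close. It gives the time, the measured TCP pose, the force, the opening and the grip force at its end, in the units of the state.
- robot.read_state(): the state, without advancing time (a new reading comes with each control period).
- eyes.read_camera(name): name is "side" or "top"; returns the picture (480x640x3 uint8, red, green, blue); there is no depth.
- eyes.calibration(name): a dict with "K" (3x3 intrinsics, pixels), "R" (3x3) and "t" (3): a world point X has camera coordinates R X + t. Camera axes: x right, y down, z forward; pixel columns grow to the right and rows downward; lengths in m; the calibration is good to about 2 mm. A picture is of the moment at which its call begins. calibration takes no time and is no camera call.
- robot.close_job(): hands the job in; it is judged then, once.
Trained networks look in the newest picture that a camera, given by its name, has taken for a name from the list of things; names that differ only in an ending like _2 or _b are one class to them, and where a whole thing is asked for, a point or a joint stands for the part that bears it (a point fixed in the world has none). Each returns a list of dicts, best first, with "conf" (0 to 1); they miss things now and then, are a little off and sometimes report something else, mostly with a low value. They report only what shows in the picture. A call takes as long as a camera call. They do not tell look-alikes from the thing itself.
- eyes.search_frame(camera, thing): "rect" ([left, top, width, height] in pixels, round what is visible of it).
- eyes.place_of(camera, thing): "xy" ([column, row] in pixels: a listed point, or the origin of a listed thing).
The state is a dict: "t": time; "q": joint angles; "dq": joint speeds; "joint_torque": joint torques, N m; "tool_pos": TCP position; "orientation": TCP orientation; "force": force on the tool from outside, world axes, zero at the start; "wrist_torque": the same for the moment, N m; "opening": finger opening in m; "gripper_force": force on a finger pad.
Only numpy, scipy, OpenCV 4.12 (cv2) and the standard library are available. Lean on these libraries where they do the work, as an engineer would, in place of code of your own. Each camera call takes 0.05 s, during which the arm holds its last target. There are 200 camera calls.

### The job

Get the linocut bench ready for printing. Take the blocks one at a time: stand the block face up on the seat of the steel height gauge, feel whether its top is level with the gauge's step or clearly below it, and file it before gauging the next: level ones flat and face up in the aluminium galley, low ones flat and face up in the plywood box. Stand every gouge in a cell of the dark wooden caddy, handle down, blade up, and leave the ink tin and the eraser where they are.

Things in the scene. Friction and masses are not known exactly. Their poses are not given: they have to be found in the camera images.
- block_a_mid (a point): A relief-printing block, 35 to 90 g: a 70 x 40 mm slab of pale plywood with black carved linoleum on its upper face. Its height is either 26 mm (full height) or 20 mm (low); which one is not told, the blocks look alike, any mixture may be there, and one may be absent. The point lies on its vertical centre line, 10 mm above its underside (for either height); x along its 70 mm length, z out of the carved face.
- block_b_mid (a point): A relief-printing block, 35 to 90 g: a 70 x 40 mm slab of pale plywood with black carved linoleum on its upper face. Its height is either 26 mm (full height) or 20 mm (low); which one is not told, the blocks look alike, any mixture may be there, and one may be absent. The point lies on its vertical centre line, 10 mm above its underside (for either height); x along its 70 mm length, z out of the carved face.
- block_c_mid (a point): A relief-printing block, 35 to 90 g: a 70 x 40 mm slab of pale plywood with black carved linoleum on its upper face. Its height is either 26 mm (full height) or 20 mm (low); which one is not told, the blocks look alike, any mixture may be there, and one may be absent. The point lies on its vertical centre line, 10 mm above its underside (for either height); x along its 70 mm length, z out of the carved face.
- block_d_mid (a point): A relief-printing block, 35 to 90 g: a 70 x 40 mm slab of pale plywood with black carved linoleum on its upper face. Its height is either 26 mm (full height) or 20 mm (low); which one is not told, the blocks look alike, any mixture may be there, and one may be absent. The point lies on its vertical centre line, 10 mm above its underside (for either height); x along its 70 mm length, z out of the carved face.
- gouge_a_mid (a point): A carving gouge lying on the table, 175 mm long, about 70 g: an octagonal wooden handle 120 mm long and 24 mm across the flats, then a thin 8 mm steel shank with the blade, on the same axis. The point is the middle of the handle, on its axis, 60 mm from the butt; x runs along the axis towards the blade. It balances about 75 mm from the butt. It may be absent.
- gouge_b_mid (a point): A carving gouge lying on the table, 175 mm long, about 70 g: an octagonal wooden handle 120 mm long and 24 mm across the flats, then a thin 8 mm steel shank with the blade, on the same axis. The point is the middle of the handle, on its axis, 60 mm from the butt; x runs along the axis towards the blade. It balances about 75 mm from the butt. It may be absent.
- gouge_a_butt (a point): The butt end of the handle of the gouge of gouge_a_mid, on its axis; same axes.
- gouge_b_butt (a point): The butt end of the handle of the gouge of gouge_b_mid, on its axis; same axes.
- gauge_seat (a point): The steel height gauge, fixed: a base plate 160 x 70 mm, 8 mm thick, with a dark raised step at one end. This point is the centre of the seat for the block, on the plate's upper face (8 mm above the table); x runs along the plate towards the step, which begins 60 mm from this point; a block sits with its 70 mm length along x. Seat and step lie on one rigid, level piece.
- gauge_step (a point): Centre of the flat top of the gauge's step (40 x 50 mm), 26 mm above the seat's face and 34 mm above the table; 80 mm from the seat point. A full-height block on the seat comes level with it, a low one stays 6 mm below.
- galley_floor (a point): The galley, fixed: a shallow aluminium tray open at its -x end (rims on the other three sides), for blocks of full height. Outside 128 x 94 mm (x, y), floor 3 mm thick, rim 5 mm thick and only 10 mm high above the table, inner floor 123 x 84 mm: two blocks fit side by side with their 70 mm length along the tray's y, 32 mm either side of the middle. The point lies on the floor's upper face, at the middle of the outside rectangle.
- box_floor (a point): The box, fixed: a shallow plywood tray with rims on all four sides, for low blocks. Outside 128 x 94 mm (x, y), floor 3 mm thick, rim 5 mm thick and only 10 mm high above the table, inner floor 118 x 84 mm: two blocks fit side by side with their 70 mm length along the tray's y, 32 mm either side of the middle. The point lies on the floor's upper face, at the middle of the outside rectangle.
- caddy_left (a point): Centre of the floor (6 mm above the table) of the cell at the +y end of the fixed dark wooden caddy: outside 58 x 110 mm (x, y), 70 mm high, walls 6 mm, two open cells each 46 x 46 mm, 64 mm deep, their centres 52 mm apart along y. Either cell will do for a gouge; one gouge fits in a cell.
- caddy_right (a point): The same for the other cell, at the -y end.
- ink_tin: Bystander: a small steel tin, 48 mm across, 22 mm high, loose; the origin is under its centre.
- eraser: Bystander: a white eraser 45 x 28 x 18 mm, loose; the origin is under its centre.
Mind the look-alikes: they are no part of the job. Of the things like the part that bears box_floor, leave any that is pink; of the rest the larger one is meant. Several things look just like the part that bears gauge_seat: the one meant starts farthest to the robot's right.

How it is judged:
On the way, in this order (a step that is already met when the one before it is completed fails the run):
1. the first block is set on the gauge's seat and at rest (((horizontal distance between block_a_mid and gauge_seat below 0.03 m and height (world z) of block_a_mid below 0.0225 m and linear speed of block_a below 0.02 m/s) or (horizontal distance between block_b_mid and gauge_seat below 0.03 m and height (world z) of block_b_mid below 0.0225 m and linear speed of block_b below 0.02 m/s) or (horizontal distance between block_c_mid and gauge_seat below 0.03 m and height (world z) of block_c_mid below 0.0225 m and linear speed of block_c below 0.02 m/s) or (horizontal distance between block_d_mid and gauge_seat below 0.03 m and height (world z) of block_d_mid below 0.0225 m and linear speed of block_d below 0.02 m/s))), for 0.2 s.
2. that block is filed: 1 block(s) down in the galley or the box and none is on the gauge (not ((horizontal distance between block_a_mid and gauge_seat below 0.03 m and height (world z) of block_a_mid below 0.0225 m and linear speed of block_a below 0.02 m/s) or (horizontal distance between block_b_mid and gauge_seat below 0.03 m and height (world z) of block_b_mid below 0.0225 m and linear speed of block_b below 0.02 m/s) or (horizontal distance between block_c_mid and gauge_seat below 0.03 m and height (world z) of block_c_mid below 0.0225 m and linear speed of block_c below 0.02 m/s) or (horizontal distance between block_d_mid and gauge_seat below 0.03 m and height (world z) of block_d_mid below 0.0225 m and linear speed of block_d below 0.02 m/s)) and ((height (world z) of block_a_mid below 0.0175 m and (horizontal distance between block_a_mid and galley_floor below 0.055 m or horizontal distance between block_a_mid and box_floor below 0.055 m)) or (height (world z) of block_b_mid below 0.0175 m and (horizontal distance between block_b_mid and galley_floor below 0.055 m or horizontal distance between block_b_mid and box_floor below 0.055 m)) or (height (world z) of block_c_mid below 0.0175 m and (horizontal distance between block_c_mid and galley_floor below 0.055 m or horizontal distance between block_c_mid and box_floor below 0.055 m)) or (height (world z) of block_d_mid below 0.0175 m and (horizontal distance between block_d_mid and galley_floor below 0.055 m or horizontal distance between block_d_mid and box_floor below 0.055 m)))), for 0.2 s.
3. the second block is set on the gauge's seat and at rest (((horizontal distance between block_a_mid and gauge_seat below 0.03 m and height (world z) of block_a_mid below 0.0225 m and linear speed of block_a below 0.02 m/s) or (horizontal distance between block_b_mid and gauge_seat below 0.03 m and height (world z) of block_b_mid below 0.0225 m and linear speed of block_b below 0.02 m/s) or (horizontal distance between block_c_mid and gauge_seat below 0.03 m and height (world z) of block_c_mid below 0.0225 m and linear speed of block_c below 0.02 m/s) or (horizontal distance between block_d_mid and gauge_seat below 0.03 m and height (world z) of block_d_mid below 0.0225 m and linear speed of block_d below 0.02 m/s))), for 0.2 s.
4. that block is filed: 2 block(s) down in the galley or the box and none is on the gauge (not ((horizontal distance between block_a_mid and gauge_seat below 0.03 m and height (world z) of block_a_mid below 0.0225 m and linear speed of block_a below 0.02 m/s) or (horizontal distance between block_b_mid and gauge_seat below 0.03 m and height (world z) of block_b_mid below 0.0225 m and linear speed of block_b below 0.02 m/s) or (horizontal distance between block_c_mid and gauge_seat below 0.03 m and height (world z) of block_c_mid below 0.0225 m and linear speed of block_c below 0.02 m/s) or (horizontal distance between block_d_mid and gauge_seat below 0.03 m and height (world z) of block_d_mid below 0.0225 m and linear speed of block_d below 0.02 m/s)) and (((height (world z) of block_a_mid below 0.0175 m and (horizontal distance between block_a_mid and galley_floor below 0.055 m or horizontal distance between block_a_mid and box_floor below 0.055 m)) and (height (world z) of block_b_mid below 0.0175 m and (horizontal distance between block_b_mid and galley_floor below 0.055 m or horizontal distance between block_b_mid and box_floor below 0.055 m))) or ((height (world z) of block_a_mid below 0.0175 m and (horizontal distance between block_a_mid and galley_floor below 0.055 m or horizontal distance between block_a_mid and box_floor below 0.055 m)) and (height (world z) of block_c_mid below 0.0175 m and (horizontal distance between block_c_mid and galley_floor below 0.055 m or horizontal distance between block_c_mid and box_floor below 0.055 m))) or ((height (world z) of block_a_mid below 0.0175 m and (horizontal distance between block_a_mid and galley_floor below 0.055 m or horizontal distance between block_a_mid and box_floor below 0.055 m)) and (height (world z) of block_d_mid below 0.0175 m and (horizontal distance between block_d_mid and galley_floor below 0.055 m or horizontal distance between block_d_mid and box_floor below 0.055 m))) or ((height (world z) of block_b_mid below 0.0175 m and (horizontal distance between block_b_mid and galley_floor below 0.055 m or horizontal distance between block_b_mid and box_floor below 0.055 m)) and (height (world z) of block_c_mid below 0.0175 m and (horizontal distance between block_c_mid and galley_floor below 0.055 m or horizontal distance between block_c_mid and box_floor below 0.055 m))) or ((height (world z) of block_b_mid below 0.0175 m and (horizontal distance between block_b_mid and galley_floor below 0.055 m or horizontal distance between block_b_mid and box_floor below 0.055 m)) and (height (world z) of block_d_mid below 0.0175 m and (horizontal distance between block_d_mid and galley_floor below 0.055 m or horizontal distance between block_d_mid and box_floor below 0.055 m))) or ((height (world z) of block_c_mid below 0.0175 m and (horizontal distance between block_c_mid and galley_floor below 0.055 m or horizontal distance between block_c_mid and box_floor below 0.055 m)) and (height (world z) of block_d_mid below 0.0175 m and (horizontal distance between block_d_mid and galley_floor below 0.055 m or horizontal distance between block_d_mid and box_floor below 0.055 m))))), for 0.2 s.
5. the third block is set on the gauge's seat and at rest (((horizontal distance between block_a_mid and gauge_seat below 0.03 m and height (world z) of block_a_mid below 0.0225 m and linear speed of block_a below 0.02 m/s) or (horizontal distance between block_b_mid and gauge_seat below 0.03 m and height (world z) of block_b_mid below 0.0225 m and linear speed of block_b below 0.02 m/s) or (horizontal distance between block_c_mid and gauge_seat below 0.03 m and height (world z) of block_c_mid below 0.0225 m and linear speed of block_c below 0.02 m/s) or (horizontal distance between block_d_mid and gauge_seat below 0.03 m and height (world z) of block_d_mid below 0.0225 m and linear speed of block_d below 0.02 m/s))), for 0.2 s.
At the end, for the whole second after the job is handed in: Every 26 mm block rests flat and face up in the galley, every 20 mm one in the box (centre within 44 mm of the middle along x, 26 mm along y, tilt under 6 deg); every gouge stands blade up in a cell (butt within 25 mm of its centre, under 30 mm high, lean under 0.5 rad) (((distance between block_a_mid and block_a_top above 0.013 m and (x of block_a_mid in the frame of galley_floor between -0.044 and 0.044 m and y of block_a_mid in the frame of galley_floor between -0.026 and 0.026 m and z of block_a_mid in the frame of galley_floor between 0.006 and 0.0145 m and angle between block_a_mid's own z axis and vertical below 0.1 rad and linear speed of block_a below 0.02 m/s)) or (distance between block_a_mid and block_a_top below 0.013 m and (x of block_a_mid in the frame of box_floor between -0.044 and 0.044 m and y of block_a_mid in the frame of box_floor between -0.026 and 0.026 m and z of block_a_mid in the frame of box_floor between 0.006 and 0.0145 m and angle between block_a_mid's own z axis and vertical below 0.1 rad and linear speed of block_a below 0.02 m/s))) and ((distance between block_b_mid and block_b_top above 0.013 m and (x of block_b_mid in the frame of galley_floor between -0.044 and 0.044 m and y of block_b_mid in the frame of galley_floor between -0.026 and 0.026 m and z of block_b_mid in the frame of galley_floor between 0.006 and 0.0145 m and angle between block_b_mid's own z axis and vertical below 0.1 rad and linear speed of block_b below 0.02 m/s)) or (distance between block_b_mid and block_b_top below 0.013 m and (x of block_b_mid in the frame of box_floor between -0.044 and 0.044 m and y of block_b_mid in the frame of box_floor between -0.026 and 0.026 m and z of block_b_mid in the frame of box_floor between 0.006 and 0.0145 m and angle between block_b_mid's own z axis and vertical below 0.1 rad and linear speed of block_b below 0.02 m/s))) and ((distance between block_c_mid and block_c_top above 0.013 m and (x of block_c_mid in the frame of galley_floor between -0.044 and 0.044 m and y of block_c_mid in the frame of galley_floor between -0.026 and 0.026 m and z of block_c_mid in the frame of galley_floor between 0.006 and 0.0145 m and angle between block_c_mid's own z axis and vertical below 0.1 rad and linear speed of block_c below 0.02 m/s)) or (distance between block_c_mid and block_c_top below 0.013 m and (x of block_c_mid in the frame of box_floor between -0.044 and 0.044 m and y of block_c_mid in the frame of box_floor between -0.026 and 0.026 m and z of block_c_mid in the frame of box_floor between 0.006 and 0.0145 m and angle between block_c_mid's own z axis and vertical below 0.1 rad and linear speed of block_c below 0.02 m/s))) and ((distance between block_d_mid and block_d_top above 0.013 m and (x of block_d_mid in the frame of galley_floor between -0.044 and 0.044 m and y of block_d_mid in the frame of galley_floor between -0.026 and 0.026 m and z of block_d_mid in the frame of galley_floor between 0.006 and 0.0145 m and angle between block_d_mid's own z axis and vertical below 0.1 rad and linear speed of block_d below 0.02 m/s)) or (distance between block_d_mid and block_d_top below 0.013 m and (x of block_d_mid in the frame of box_floor between -0.044 and 0.044 m and y of block_d_mid in the frame of box_floor between -0.026 and 0.026 m and z of block_d_mid in the frame of box_floor between 0.006 and 0.0145 m and angle between block_d_mid's own z axis and vertical below 0.1 rad and linear speed of block_d below 0.02 m/s))) and (horizontal distance between gouge_a_butt and caddy_left below 0.025 m or horizontal distance between gouge_a_butt and caddy_right below 0.025 m) and height (world z) of each of gouge_a_butt, gouge_b_butt below 0.03 m and angle between each of gouge_a_mid, gouge_b_mid's own x axis and vertical below 0.5 rad and linear speed of each of gouge_a, gouge_b below 0.03 m/s and (horizontal distance between gouge_b_butt and caddy_left below 0.025 m or horizontal distance between gouge_b_butt and caddy_right below 0.025 m)); the robot touches nothing.
It fails at once if the ink tin or the eraser is shifted by more than 6 cm or tipped over (distance of any of ink_tin, eraser from where it was at the start of the episode above 0.06 m or angle between any of ink_tin, eraser's own z axis and vertical above 0.7 rad).
Of block_a, block_b, block_c, block_d only 3 to 4 are there at a start; the rules pass over those that are not, and their reading is None.
Of gouge_a, gouge_b only 1 to 2 are there at a start; the rules pass over those that are not, and their reading is None.
At some moment in a run one of block_a, block_b, block_c, block_d, gouge_a, gouge_b may be knocked a few centimetres aside while the robot is not near it.
Once in a run the grip may slacken for a moment while it holds something.
It also fails if it takes over 210 s, if anything falls off the work surface, if the arm or the gripper's body presses on something with over 40 N, if the wrist force passes 120 N, or if a joint passes its speed limit or range.

## Working session

There is one attempt and no reset: what is moved stays moved. The work goes in short steps, Python scripts to look and compute and a tool call to move; the robot and the scene stay as the last step left them, time stands still between calls to the robot, and variables do not carry over. Pictures are saved under pics/ and viewed, at most 14 in all, crops included, and the job is handed in when it is done.

Besides the shell and the picture viewer there is one more tool, called after "Call:" as name(argument=value, ...) on one line, values as JSON. apply_moves: Moves the arm, as the interface text tells. Its arguments: {"type":"object","properties":{"steps":{"type":"array"},"grip_force":{"type":"number"}},"required":["steps"]}

```bash
mkdir -p pics
python3 - <<'E'
from plant import robot, eyes
import cv2,numpy as np
s=robot.read_state();print({k:np.round(v,3).tolist() for k,v in s.items()}, robot.grip_point_offset)
for n in("side","top"):
    im=eyes.read_camera(n);cv2.imwrite(f"pics/{n}0.png",im[:,:,::-1])
    c=eyes.calibration(n);print(n,np.round(c["K"],1).tolist(),np.round(c["R"],3).tolist(),np.round(c["t"],3).tolist())
E
```

```text
{'t': 0.0, 'q': [1.085, 0.131, 1.489, 0.0, 1.523, -0.085], 'dq': [-0.0, 0.001, 0.001, -0.001, 0.002, -0.001], 'joint_torque': [0.001, -55.985, -49.176, 0.077, 0.035, -0.0], 'tool_pos': [0.234, 0.552, 0.192], 'orientation': [-0.625, -3.078, 0.003], 'force': [0.172, 0.832, -0.464], 'wrist_torque': [0.014, -0.029, -0.06], 'gripper_force': 0.0, 'opening': 0.093} 0.0188
side [[561.7, 0.0, 317.9], [0.0, 561.7, 252.9], [0.0, 0.0, 1.0]] [[0.72, -0.694, -0.003], [-0.492, -0.508, -0.708], [0.49, 0.511, -0.707]] [-0.338, 0.261, 1.273]
top [[479.3, 0.0, 327.2], [0.0, 479.3, 244.2], [0.0, 0.0, 1.0]] [[-0.018, -1.0, -0.002], [-0.999, 0.018, -0.051], [0.051, 0.001, -0.999]] [-0.036, 0.462, 1.048]
```

View pics/top0.png

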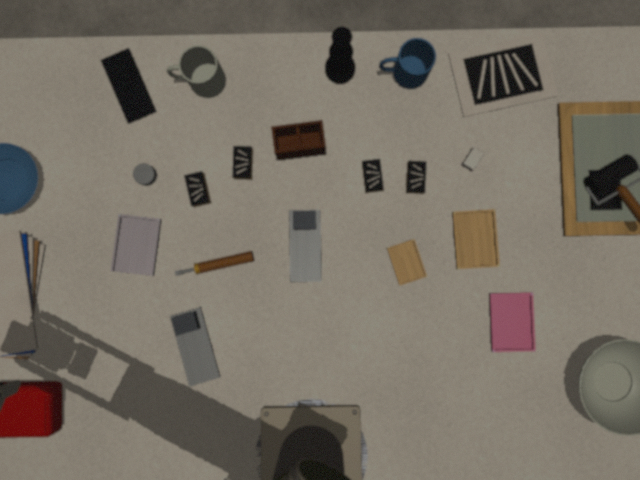

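View pics/side0.png

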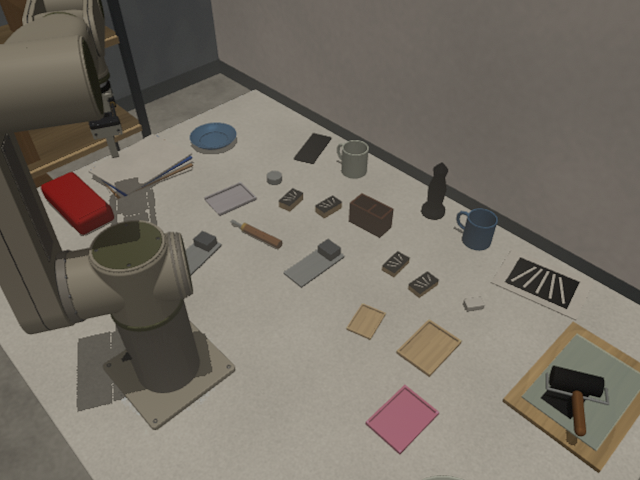

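Top view: blocks at (197,189), (242,162), (373,176) and (416,177). The gouge is at (224,263), and I see only one. The gauge meant is the right one, (305,245), with its step at (304,220). The galley is at (137,245), the box at (475,239) (the pink one and the small one at (407,262) are decoys), and the caddy at (299,139). The tin is at (144,174) and the eraser at (472,158). The side view agrees.

```bash
cat > h.py <<'E'
from plant import robot, eyes
import cv2,numpy as np
from scipy.spatial.transform import Rotation as Ro
C={n:eyes.calibration(n) for n in("side","top")}
def proj(n,X):
    c=C[n];p=np.array(c["K"])@(np.array(c["R"])@np.array(X)+np.array(c["t"]).ravel());return p[:2]/p[2]
def plane(n,uv,z):
    c=C[n];R=np.array(c["R"]);t=np.array(c["t"]).ravel()
    d=R.T@np.linalg.inv(c["K"])@np.array([uv[0],uv[1],1.]);o=-R.T@t
    return (o+d*(z-o[2])/d[2])[:2]
def st():
    s=robot.read_state();R=Ro.from_rotvec(s["orientation"]).as_matrix()
    print("t",round(s["t"],2),"pos",np.round(s["tool_pos"],4),"yawY",round(np.degrees(np.arctan2(R[1,1],R[0,1])),2),"z",np.round(R[:,2],3),"F",np.round(s["force"],1),"op",round(s["opening"],4),"gf",s["gripper_force"],"q",np.round(s["q"],3));return s,R
def go(target,yaw=None,z=None):
    "delta in tool units to world target, yaw of tool y axis (mod 180)"
    s,R=st();d=R.T@(np.array(target)-s["tool_pos"])/.03
    print("units",np.round(d,2),"len rows",np.abs(d).max().round(2))
    if yaw is not None:
        a=np.degrees(np.arctan2(R[1,1],R[0,1]));e=(yaw-a+90)%180-90
        print("az units",round(-e/6,2))
E
python3 - <<'E'
from h import *
for n in("top","side"):eyes.read_camera(n)
Z=dict(block_a_mid=.010,gouge_a_mid=.012,gouge_a_butt=.012,gauge_seat=.008,gauge_step=.034,galley_floor=.003,box_floor=.003,caddy_left=.006,caddy_right=.006,ink_tin=0,eraser=0)
for k,z in Z.items():
    for n in("top","side"):
        for d in eyes.place_of(n,k):
            if d["conf"]>.25: print(k,n,round(d["conf"],2),np.round(d["xy"],1),np.round(plane(n,d["xy"],z),4))
im=eyes.read_camera("top")
hsv=cv2.cvtColor(im,cv2.COLOR_RGB2HSV)
def rects(name,m,z,amin,amax):
    cs,_=cv2.findContours(m,cv2.RETR_EXTERNAL,cv2.CHAIN_APPROX_NONE)
    for c in cs:
        if amin<cv2.contourArea(c)<amax:
            P=np.array([plane("top",p[0],z) for p in c]).astype(np.float32)
            (x,y),(w,h),a=cv2.minAreaRect(P*1000)
            print(name,np.round([x,y,w,h,a],1),np.round(c.mean(0)[0]))
dark=(hsv[:,:,2]<70).astype(np.uint8);dark=cv2.morphologyEx(dark,cv2.MORPH_CLOSE,np.ones((3,3)))
rects("dark",dark,.023,250,2500)
wood=((hsv[:,:,1]>75)&(hsv[:,:,2]>80)&(hsv[:,:,0]<25)).astype(np.uint8)
rects("wood",wood,.01,200,4000)
E
```

```text
block_a_mid top 0.89 [243.7 163.4] [0.6458 0.1389]
block_a_mid side 0.73 [326.6 207.6] [0.6414 0.1415]
gouge_a_mid top 0.74 [224.1 262.3] [0.4257 0.1839]
gouge_a_mid side 0.8 [257.5 235.3] [0.4181 0.1892]
gouge_a_butt top 0.8 [250.  255.5] [0.4396 0.1266]
gouge_a_butt side 0.73 [280.3 248.3] [0.4296 0.1061]
gauge_seat top 0.91 [200.1 356.4] [0.2204 0.2389]
gauge_seat top 0.65 [304.  255.8] [0.4369 0.0075]
gauge_seat side 0.61 [189.  266.2] [0.2138 0.2266]
gauge_seat side 0.55 [307.1 267.4] [0.4355 0.0058]
gauge_seat side 0.5 [425.2 282.6] [ 0.6168 -0.2447]
gauge_step top 0.88 [304.  219.2] [0.5156 0.005 ]
gauge_step top 0.73 [187.6 321.1] [0.3005 0.2585]
gauge_step top 0.67 [471.1 159.2] [ 0.6403 -0.3619]
gauge_step side 0.86 [202.8 237. ] [0.293  0.2683]
gauge_step side 0.76 [327.4 243.9] [0.5177 0.0131]
galley_floor top 0.65 [134.8 244.1] [0.4701 0.3849]
galley_floor side 0.61 [230.2 199. ] [0.4667 0.3778]
galley_floor side 0.29 [277.9 178. ] [0.6379 0.3558]
box_floor top 0.9 [409.1 264.3] [ 0.4138 -0.2256]
box_floor top 0.79 [509.8 318.4] [ 0.2903 -0.4448]
box_floor top 0.61 [473.
[... 1017 characters left out ...]
46.7   68.5   38.     5.8] [372. 175.]
dark [ 576.  -670.4  122.9  147.6   87. ] [615. 189.]
dark [645.  140.2  39.9  69.1  88.9] [242. 162.]
dark [692.3  14.6  74.5 109.9   6.1] [299. 140.]
dark [823.5 210.3  54.9  78.   30. ] [210.  83.]
dark [823.3 392.4 157.6  67.1  22.9] [128.  86.]
dark [878.3 243.2  54.6  73.8  31. ] [196.  61.]
dark [ 857.3 -239.5   94.5  120.8   36.9] [407.  64.]
dark [884.6 -80.7  62.5 130.1  89. ] [340.  55.]
wood [108.5 619.6 110.4 110.9   1. ] [ 26. 415.]
wood [425.5 188.7  23.  130.7  11.2] [220. 263.]
wood [ 419.4 -218.9   87.8   64.5   17.3] [406. 262.]
wood [ 467.9 -373.3  127.8   95.4    2.6] [476. 239.]
wood [ 621.4 -659.4  180.1  301.3   89.6] [590. 168.]
```

Run:
```python
from h import *
im=eyes.read_camera("top");f=im.astype(int)
for p in [(305,260),(330,260),(137,245),(118,245),(170,245),(299,139)]:print(p,im[p[1],p[0]])
m=((f[:,:,2]-f[:,:,0])>-2).astype(np.uint8)
def rects(name,m,z,amin,amax,box):
    mm=np.zeros_like(m);x0,y0,x1,y1=box;mm[y0:y1,x0:x1]=m[y0:y1,x0:x1]
    mm=cv2.morphologyEx(mm,cv2.MORPH_CLOSE,np.ones((3,3)))
    cs,_=cv2.findContours(mm,cv2.RETR_EXTERNAL,cv2.CHAIN_APPROX_NONE)
    for c in cs:
        if amin<cv2.contourArea(c)<amax:
            P=np.array([plane("top",p[0],z) for p in c]).astype(np.float32)
            print(name,np.round(sum(map(np.atleast_1d,map(np.array,cv2.minAreaRect(P*1000))),start=np.array([])) if 0 else np.hstack([np.ravel(v) for v in cv2.minAreaRect(P*1000)]),1))
rects("gauge",m,.008,500,6000,(275,195,335,300))
rects("galley",m,.010,500,6000,(95,205,170,285))
hsv=cv2.cvtColor(im,cv2.COLOR_RGB2HSV)
d=((hsv[:,:,2]<90)&(hsv[:,:,1]>100)).astype(np.uint8)
rects("caddy",d,.07,500,6000,(260,110,335,170))
# step front edge / gouge
w=((hsv[:,:,1]>75)&(hsv[:,:,2]>60)&(hsv[:,:,0]<25)).astype(np.uint8)
rects("gouge",w,.012,100,3000,(165,240,265,285))
for n in("top",): cv2.imwrite("pics/crop.png",cv2.resize(im[110:310,90:340,::-1],(800,640),interpolation=cv2.INTER_CUBIC)[:600])
```

```text
(305, 260) [119 119 114]
(330, 260) [137 130 118]
(137, 245) [122 116 115]
(118, 245) [107 100 100]
(170, 245) [136 130 117]
(299, 139) [57 37 21]
caddy [680.3  12.1  69.2 105.    6.4]
gouge [426.  186.8  23.  133.6  11.5]
```

View pics/crop.png

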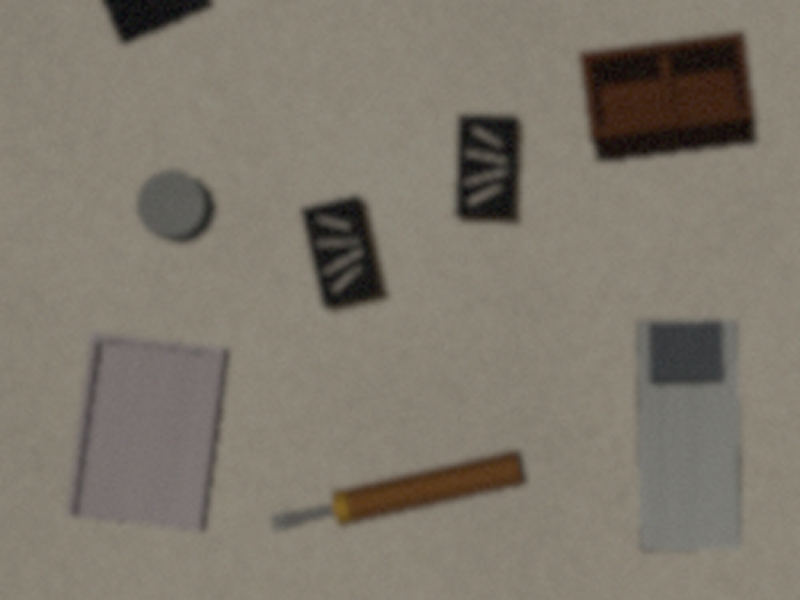

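The crop shows the galley's corners at (98,336), (228,348), (205,529) and (73,515), with its open end towards the robot. The gauge's corners are (638,320), (740,320), (742,550) and (641,552), with the step at its far end. The caddy's top rim runs (583,53), (743,35), (750,122), (598,138). The gouge's butt is at (520,468).

Run:
```python
from h import *
def q(name,pts,z):
    P=np.array([plane("top",(x/3.2-.35+90,y/3.2-.35+110),z) for x,y in pts])*1000
    print(name,"ctr",P.mean(0).round(1),"edges",[ (round(float(np.hypot(*v)),1),round(float(np.degrees(np.arctan2(v[1],v[0]))),1)) for v in (np.roll(P,-1,0)-P)])
q("galley",[(98,336),(228,348),(205,529),(73,515)],.01)
q("gauge",[(638,320),(740,320),(742,550),(641,552)],.008)
q("step",[(651,322),(723,322),(722,382),(651,383)],.034)
q("caddy",[(583,53),(743,35),(750,122),(598,138)],.07)
go([.6450,.1402,.08],90-1.1)
```

```text
galley ctr [468.5 377.5] edges [(91.0, -96.3), (126.2, 172.7), (92.0, 82.9), (125.1, -7.7)]
gauge ctr [459.4   4.2] edges [(71.0, -91.1), (159.7, 179.5), (69.8, 90.1), (161.1, -0.1)]
step ctr [514.4   4.4] edges [(48.9, -91.1), (40.9, 178.1), (48.1, 89.7), (41.5, -0.8)]
caddy ctr [686.9  11.9] edges [(106.5, -84.6), (58.4, -176.5), (100.8, 95.0), (57.8, 9.2)]
t 1.4 pos [0.2341 0.5524 0.1929] yawY 67.04 z [-0. -0. -1.] F [-0.4  1.6 -0.1] op 0.0931 gf 0.0 q [ 1.085  0.13   1.488  0.     1.523 -0.085]
units [-17.97  -7.31   3.76] len rows 17.97
az units -3.64
```

```bash
cat >> h.py <<'E'
def plan(*wps,start=None):
    "chain of (x,y,z,yawY deg) waypoints mm; rotation(+z) first, then xy in final yaw frame"
    if start is None:
        s,R=st();p=np.array(s["tool_pos"])*1000;a=np.degrees(np.arctan2(R[1,1],R[0,1]))
    else: p=np.array(start[:3],float);a=start[3]
    for x,y,z,w in wps:
        e=(w-a+90)%180-90;a=a+e
        ty=np.array([np.cos(np.radians(a)),np.sin(np.radians(a))]);tx=np.array([ty[1],-ty[0]])*-1
        # tool z down: x = y cross z
        tx=np.cross([*ty,0],[0,0,-1])[:2]
        d=np.array([x,y])-p[:2]
        print((x,y,z,w),"az %.2f z %.2f | dx %.2f dy %.2f"%(-e/6,(p[2]-z)/30,d@tx/30,d@ty/30));p=np.array([x,y,z])
E
python3 -c "
from h import *
plan((588.6,239.8,70,102.1),(588.6,239.8,8.5,102.1))"
```

```text
t 1.4 pos [0.2341 0.5524 0.1929] yawY 67.04 z [-0. -0. -1.] F [-0.4  1.6 -0.1] op 0.0931 gf 0.0 q [ 1.085  0.13   1.488  0.     1.523 -0.085]
(588.6, 239.8, 70, 102.1) az -5.84 z 4.10 | dx -9.37 dy -12.67
(588.6, 239.8, 8.5, 102.1) az -0.00 z 2.05 | dx 0.00 dy 0.00
```

Call:
apply_moves(steps=[0,0,0.6,0,0,-0.97,100,0,0,0.7,0,0,-0.97,100,0,0,0.7,0,0,-0.97,100,0,0,0.7,0,0,-0.97,100,0,0,0.7,0,0,-0.98,100,0,0,0.7,0,0,-0.98,100,-0.72,-0.97,0,0,0,0,100,-0.72,-0.97,0,0,0,0,100,-0.72,-0.97,0,0,0,0,100,-0.72,-0.97,0,0,0,0,100,-0.72,-0.97,0,0,0,0,100,-0.72,-0.97,0,0,0,0,100], grip_force=25)

```text
t: 2.4
tool_pos: [0.3984, 0.4077, 0.0701]
orientation: [-0.331, 3.124, 0.0]
force: [0.5, -0.1, -0.1]
opening: 0.093
gripper_force: 0.0
```

Call:
apply_moves(steps=[-0.72,-0.97,0,0,0,0,100,-0.72,-0.98,0,0,0,0,100,-0.72,-0.98,0,0,0,0,100,-0.72,-0.98,0,0,0,0,100,-0.72,-0.98,0,0,0,0,100,-0.72,-0.98,0,0,0,0,100,-0.73,-0.98,0,0,0,0,100,0,0,0,0,0,0,100,0,0,0,0,0,0,100])

```text
t: 3.15
tool_pos: [0.5897, 0.2379, 0.0698]
orientation: [0.325, -3.125, 0.0]
force: [-0.0, 0.4, -0.6]
opening: 0.0927
gripper_force: 0.0
```

Run:
```python
from h import *
plan((588.6,239.8,8.5,102.1))
im=eyes.read_camera("side");cv2.imwrite("pics/s1.png",im[100:400,150:550,::-1].repeat(2,0).repeat(2,1))
```

```text
t 3.15 pos [0.5897 0.2379 0.0698] yawY 101.88 z [-0. -0. -1.] F [-0.   0.4 -0.6] op 0.0927 gf 0.0 q [ 0.303  0.311  1.51  -0.     1.321 -1.475]
(588.6, 239.8, 8.5, 102.1) az -0.04 z 2.04 | dx 0.02 dy 0.07
```

View pics/s1.png

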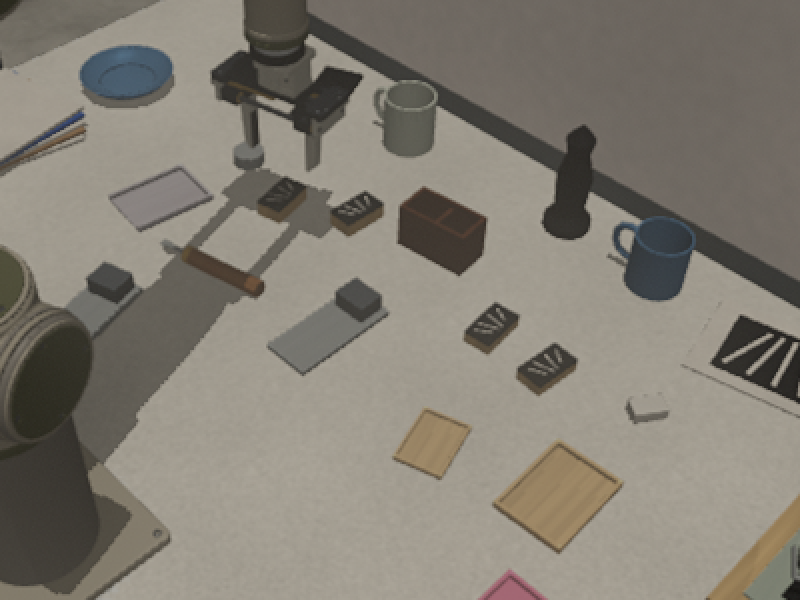

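The gripper hangs over the far-left block at (282,198), aligned with it. Descend and grip.

Call:
apply_moves(steps=[0.01,0.03,0.68,0,0,-0.04,100,0.01,0.04,0.68,0,0,0,100,0,0,0.68,0,0,0,100,0,0,0,0,0,0,100,0,0,0,0,0,0,20,0,0,0,0,0,0,20,0,0,0,0,0,0,20,0,0,0,0,0,0,20,0,0,0,0,0,0,20,0,0,0,0,0,0,20], grip_force=25)

```text
t: 4.03
tool_pos: [0.588, 0.2417, 0.0097]
orientation: [-0.337, 3.122, 0.0]
force: [0.1, -1.0, 1.4]
opening: 0.0578
gripper_force: 0.0
```

Run:
```python
from h import *
plan((588.6,239.8,60,102.1),(435,4.8,60,89.5),(435,4.8,17.5,89.5))
```

```text
t 4.03 pos [0.588  0.2417 0.0097] yawY 102.32 z [ 0.001  0.    -1.   ] F [ 0.1 -1.   1.4] op 0.0578 gf 0.0 q [ 0.309  0.374  1.549 -0.     1.217 -1.476]
(588.6, 239.8, 60, 102.1) az 0.04 z -1.68 | dx -0.01 dy -0.07
(435, 4.8, 60, 89.5) az 2.10 z 0.00 | dx 5.05 dy -7.88
(435, 4.8, 17.5, 89.5) az -0.00 z 1.42 | dx 0.00 dy 0.00
```

Call:
apply_moves(steps=[0,0,0,0,0,0,20,0,0,0,0,0,0,20,0,0,0,0,0,0,20,0,0,0,0,0,0,20,0,0,0,0,0,0,20,0,0,-0.5,0,0,0,20,0,0,-0.6,0,0,0.7,20,0,0,-0.6,0,0,0.7,20,0,0,0,0,0,0.7,20,0.6,-0.95,0,0,0,0,20,0.6,-0.95,0,0,0,0,20,0.6,-0.95,0,0,0,0,20])

```text
t: 5.03
tool_pos: [0.5323, 0.1556, 0.0594]
orientation: [-0.006, -3.141, 0.0]
force: [1.1, -0.5, 0.3]
opening: 0.019
gripper_force: 0.0
```

Call:
apply_moves(steps=[0.6,-0.95,0,0,0,0,20,0.6,-0.95,0,0,0,0,20,0.6,-0.95,0,0,0,0,20,0.6,-0.95,0,0,0,0,20,0.6,-0.95,0,0,0,0,20,0.2,-0.3,0,0,0,0,20,0,0,0,0,0,0,20,0,0,0,0,0,0,20])

```text
t: 5.7
tool_pos: [0.4368, 0.0052, 0.0601]
orientation: [0.011, 3.14, 0.001]
force: [0.5, -0.3, 0.1]
opening: 0.0186
gripper_force: 0.0
```

Run:
```python
from h import *
plan((435,4.8,17.5,89.5))
im=eyes.read_camera("side");cv2.imwrite("pics/s2.png",im[100:400,150:550,::-1].repeat(2,0).repeat(2,1))
```

```text
t 5.7 pos [0.4368 0.0052 0.0601] yawY 89.61 z [ 0.001  0.    -1.   ] F [ 0.5 -0.3  0.1] op 0.0186 gf 0.0 q [-1.060e-01 -2.190e-01  2.076e+00  1.000e-03  1.284e+00 -1.670e+00]
(435, 4.8, 17.5, 89.5) az 0.02 z 1.42 | dx 0.06 dy -0.01
```

View pics/s2.png

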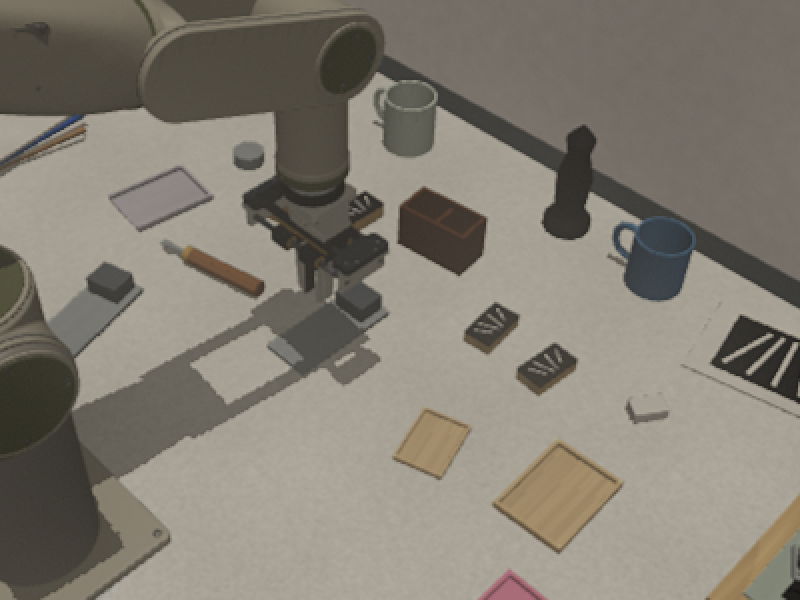

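The gripper came up empty: the opening is 19 mm with nothing between the fingers. I'll look for the block from the top.

```bash
cat >> h.py <<'E'
def blocks(z=.023):
    im=eyes.read_camera("top");hsv=cv2.cvtColor(im,cv2.COLOR_RGB2HSV)
    dark=(hsv[:,:,2]<70).astype(np.uint8);dark=cv2.morphologyEx(dark,cv2.MORPH_CLOSE,np.ones((3,3)))
    cs,_=cv2.findContours(dark,cv2.RETR_EXTERNAL,cv2.CHAIN_APPROX_NONE)
    for c in cs:
        A=cv2.contourArea(c)
        if 250<A<3000:
            P=np.array([plane("top",p[0],z) for p in c]).astype(np.float32)
            (x,y),(w,h),a=cv2.minAreaRect(P*1000)
            if w<h:w,h,a=h,w,a+90
            if w<95: print("dark ctr %.1f %.1f  %.0fx%.0f long %.1f"%(x,y,w,h,(a+90)%180-90),np.round(c.mean(0)[0]))
    return im
E
python3 - <<'E'
from h import *
im=blocks()
cv2.imwrite("pics/t2.png",im[110:310,90:340,::-1].repeat(3,0).repeat(3,1))
E
```

```text
dark ctr 296.7 265.8  55x39 long -74.4 [186. 323.]
dark ctr 444.3 -83.0  81x26 long -1.1 [345. 253.]
dark ctr 588.5 239.9  70x41 long 13.1 [197. 189.]
dark ctr 606.0 -242.1  69x39 long -4.4 [416. 177.]
dark ctr 610.8 -146.5  68x37 long 5.4 [372. 176.]
dark ctr 645.0 140.2  69x40 long -1.1 [242. 162.]
dark ctr 823.1 209.8  77x53 long -57.6 [210.  83.]
dark ctr 878.1 242.7  73x54 long -59.0 [196.  61.]
```

View pics/t2.png

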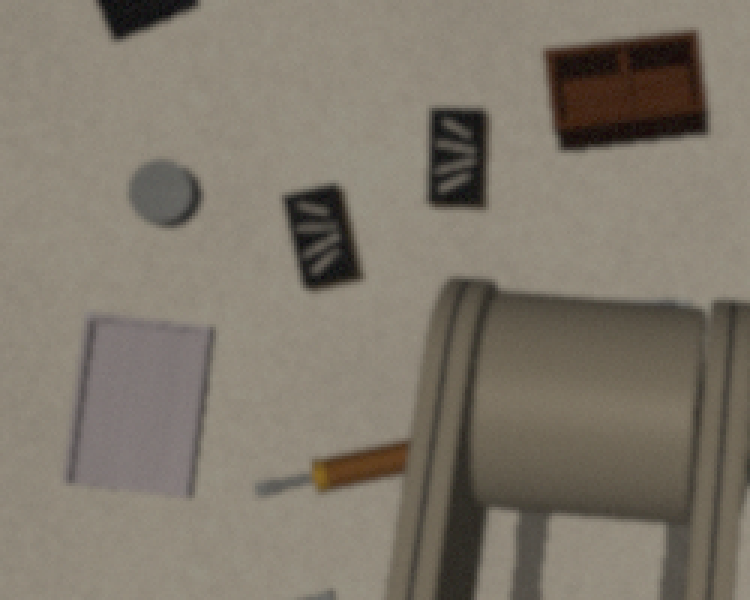

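The block hasn't moved, at (588.5, 239.9) and long axis 13°, so the fingers slid over it. I'll grip lower and check before lifting.

Run:
```python
from h import *
plan((588.5,239.9,60,102.5),(588.5,239.9,5,102.5))
```

```text
t 5.8 pos [0.4372 0.006  0.0601] yawY 89.73 z [ 0.001  0.    -1.   ] F [-0.4 -0.5  1.2] op 0.0182 gf 0.0 q [-1.040e-01 -2.180e-01  2.075e+00  1.000e-03  1.284e+00 -1.670e+00]
(588.5, 239.9, 60, 102.5) az -2.13 z 0.00 | dx -6.61 dy 6.52
(588.5, 239.9, 5, 102.5) az -0.00 z 1.83 | dx 0.00 dy 0.00
```

Call:
apply_moves(steps=[0,0,0,0,0,-0.7,70,0,0,0,0,0,-0.7,70,0,0,0,0,0,-0.7,70,-0.94,0.93,0,0,0,0,70,-0.94,0.93,0,0,0,0,70,-0.94,0.93,0,0,0,0,70,-0.94,0.93,0,0,0,0,70,-0.94,0.93,0,0,0,0,70,-0.94,0.93,0,0,0,0,70,-0.96,0.94,0,0,0,0,70,0,0,0,0,0,0,70])

```text
t: 6.72
tool_pos: [0.5897, 0.246, 0.0573]
orientation: [0.345, -3.122, -0.003]
force: [0.0, 0.4, 0.3]
opening: 0.0651
gripper_force: 0.0
```

Call:
apply_moves(steps=[0,0,0.6,0,0,0,70,0,0,0.6,0,0,0,70,0,0,0.62,0,0,0,70,0,0,0,0,0,0,20,0,0,0,0,0,0,20,0,0,0,0,0,0,20,0,0,0,0,0,0,20,0,0,0,0,0,0,20,0,0,0,0,0,0,20,0,0,0,0,0,0,20], grip_force=25)

```text
t: 7.55
tool_pos: [0.5886, 0.2387, 0.0061]
orientation: [-0.337, 3.122, 0.0]
force: [0.3, 0.2, 0.5]
opening: 0.0231
gripper_force: 0.0
```

Run:
```python
from h import *
st()
```

```text
t 7.55 pos [0.5886 0.2387 0.0061] yawY 102.31 z [ 0.001  0.    -1.   ] F [0.3 0.2 0.5] op 0.0231 gf 0.0 q [ 0.305  0.377  1.552 -0.     1.211 -1.481]
```

The fingers closed past 40 mm again. I'll look at both views.

Run:
```python
from h import *
s,R=st()
a=eyes.read_camera("side");b=eyes.read_camera("top")
p=proj("side",s["tool_pos"]);q=proj("top",s["tool_pos"]);print(p,q)
def crop(im,c,w=66,h=100):
    x,y=int(c[0]),int(c[1]);return cv2.resize(im[max(0,y-h):y+h,max(0,x-w):x+w,::-1],(400,600),interpolation=cv2.INTER_CUBIC)
cv2.imwrite("pics/c3.png",np.hstack([crop(a,p),crop(b,q)]))
```

```text
t 7.55 pos [0.5886 0.2387 0.0061] yawY 102.31 z [ 0.001  0.    -1.   ] F [0.3 0.2 0.5] op 0.0231 gf 0.0 q [ 0.305  0.377  1.552 -0.     1.211 -1.481]
[291.15615723 201.42124663] [199.6529234  189.93466322]
```

View pics/c3.png

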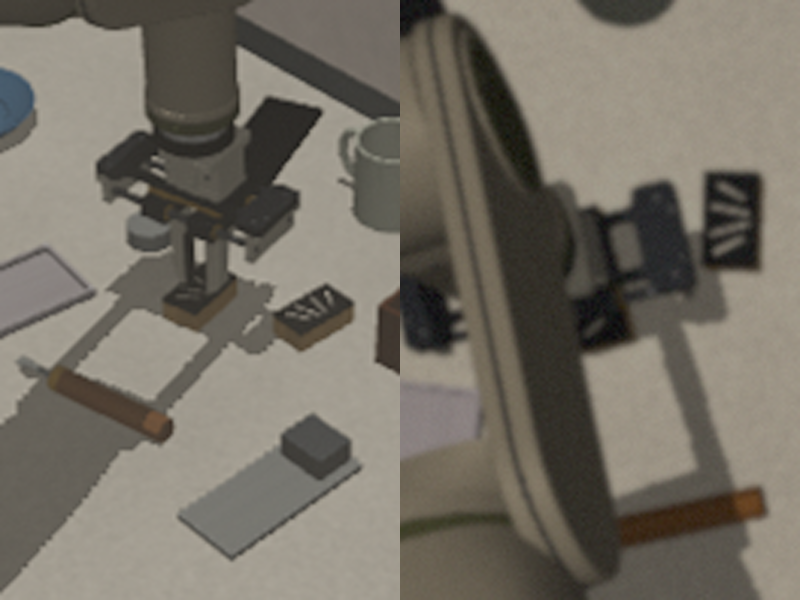

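Run:
```python
from h import *
ty=np.array([np.cos(np.radians(101.9)),np.sin(np.radians(101.9)),0])
for z in(.05,.07,.089,.1):
    print(z,[proj("side",np.array([.5897,.2379,z])+k*ty).round(1) for k in(-.055,.055)])
ty=np.array([0,1,0])
for z in(.06,.079): print(z,[proj("side",np.array([.437,.0056,z])+k*ty).round(1) for k in(-.018,.018)])
```

```text
0.05 [array([306.4, 196.5]), array([276.1, 183.3])]
0.07 [array([306.3, 191.1]), array([275.7, 177.9])]
0.089 [array([306.2, 185.8]), array([275.4, 172.7])]
0.1 [array([306.1, 182.7]), array([275.2, 169.7])]
0.06 [array([312.1, 256.8]), array([302.5, 249.7])]
0.079 [array([312. , 251.6]), array([302.3, 244.5])]
```

In the side view the fingertips sit about 19 mm higher than the reported TCP. Tips at row 184 mean z ≈ 0.09, against 0.07 reported. I'll treat that as a tool offset: open, descend carefully and watch the force.

Call:
apply_moves(steps=[0,0,-0.1,0,0,0,70,0,0,0,0,0,0,70,0,0,0,0,0,0,70,0,0,0,0,0,0,70,0,0,0,0,0,0,70,0,0,0,0,0,0,70,0,0,0,0,0,0,70,0,0,0,0,0,0,70,0,0,0.25,0,0,0,70,0,0,0.2,0,0,0,70,0,0,0.05,0,0,0,70,0,0,0,0,0,0,70])

```text
t: 8.65
tool_pos: [0.5868, 0.2382, -0.0084]
orientation: [0.337, -3.121, 0.001]
force: [-0.3, 0.6, 0.2]
opening: 0.065
gripper_force: 0.0
```

Call:
apply_moves(steps=[0,0,0.1,0,0,0,70,0,0,0.1,0,0,0,70,0,0,0,0,0,0,20,0,0,0,0,0,0,20,0,0,0,0,0,0,20,0,0,0,0,0,0,20,0,0,0,0,0,0,20,0,0,0,0,0,0,20])

```text
t: 9.32
tool_pos: [0.5882, 0.2387, -0.0126]
orientation: [-0.337, 3.123, 0.0]
force: [1.0, 0.4, 0.8]
opening: 0.0395
gripper_force: 25.0
```

Run:
```python
from h import *
plan((435,4.8,45,89.5),(435,4.8,0,89.5))
```

```text
t 9.32 pos [ 0.5882  0.2387 -0.0126] yawY 102.32 z [ 0.  0. -1.] F [1.  0.4 0.8] op 0.0395 gf 25.000027120113373 q [ 0.305  0.401  1.56   0.     1.18  -1.481]
(435, 4.8, 45, 89.5) az 2.14 z -1.92 | dx 5.04 dy -7.84
(435, 4.8, 0, 89.5) az -0.00 z 1.50 | dx 0.00 dy 0.00
```

Gripped: 39.5 mm opening, 25 N. Carry the block to the gauge seat.

Call:
apply_moves(steps=[0,0,-0.64,0,0,0.7,20,0,0,-0.64,0,0,0.7,20,0,0,-0.64,0,0,0.74,20,0.56,-0.87,0,0,0,0,20,0.56,-0.87,0,0,0,0,20,0.56,-0.87,0,0,0,0,20,0.56,-0.87,0,0,0,0,20,0.56,-0.87,0,0,0,0,20,0.56,-0.87,0,0,0,0,20,0.56,-0.87,0,0,0,0,20,0.56,-0.87,0,0,0,0,20,0.56,-0.88,0,0,0,0,20])

```text
t: 10.32
tool_pos: [0.4337, 0.0038, 0.0448]
orientation: [0.014, 3.141, -0.0]
force: [-1.0, 0.1, -1.1]
opening: 0.0393
gripper_force: 25.0
```

Call:
apply_moves(steps=[0,0,0.5,0,0,0,20,0,0,0.5,0,0,0,20,0,0,0.4,0,0,0,20,0,0,0.15,0,0,0,20,0,0,0,0,0,0,20,0,0,0,0,0,0,20])

```text
t: 10.82
tool_pos: [0.4347, 0.0049, -0.0015]
orientation: [-0.014, -3.141, -0.0]
force: [0.2, 0.3, -0.5]
opening: 0.0396
gripper_force: 25.0
```

Run:
```python
from h import *
plan((435,4.8,-4.6,89.5))
a=eyes.read_camera("side");cv2.imwrite("pics/s4.png",cv2.resize(a[170:330,220:420,::-1],(750,600),interpolation=cv2.INTER_CUBIC))
```

```text
t 10.82 pos [ 0.4347  0.0049 -0.0015] yawY 89.49 z [-0.  0. -1.] F [ 0.2  0.3 -0.5] op 0.0396 gf 24.999935925006866 q [-0.107 -0.131  2.123 -0.     1.15  -1.669]
(435, 4.8, -4.6, 89.5) az -0.00 z 0.10 | dx -0.01 dy -0.00
```

View pics/s4.png

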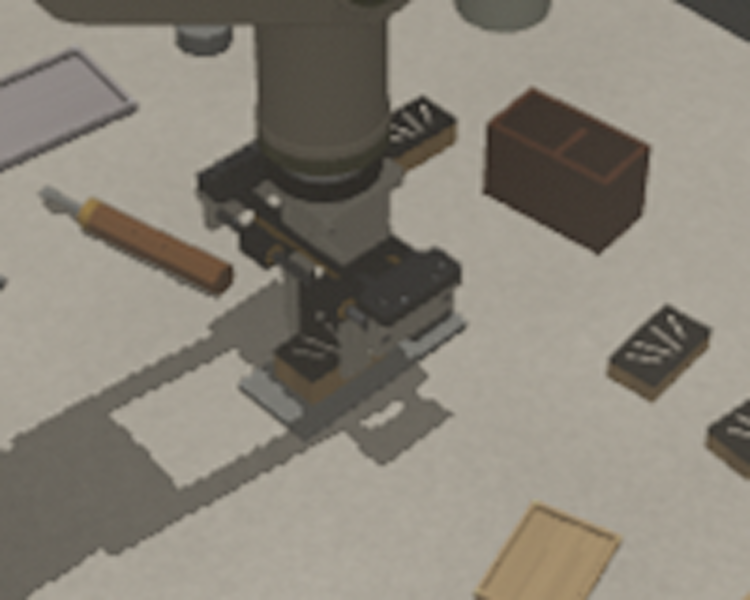

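The block is over the seat at (310,365), well aligned. Set it down, release, rise and close the fingers to feel its top.

Call:
apply_moves(steps=[0,0,0.08,0,0,0,20,0,0,0,0,0,0,60,0,0,0,0,0,0,60,0,0,0,0,0,0,60,0,0,-0.5,0,0,0,60,0,0,-0.5,0,0,0,0,0,0,-0.4,0,0,0,0,0,0,0,0,0,0,0,0,0,0,0,0,0,0,0,0,0,0,0,0,0,0,0,0,0,0,0,0,0,0,0,0,0,0,0])

```text
t: 11.87
tool_pos: [0.4338, 0.0049, 0.0369]
orientation: [-0.014, -3.14, -0.0]
force: [0.1, 0.7, -0.6]
opening: 0.014
gripper_force: 0.0
```

Call:
apply_moves(steps=[0,0,0,0,0,0,0,0,0,0.3,0,0,0,0,0,0,0.27,0,0,0,0,0,0,0,0,0,0,0,0,0,0,0,0,0,0])

```text
t: 12.28
tool_pos: [0.4335, 0.0049, 0.0195]
orientation: [-0.014, -3.139, -0.0]
force: [1.1, -0.2, -0.3]
opening: 0.0007
gripper_force: 0.0
```

Run:
```python
from h import *
st()
```

```text
t 12.28 pos [0.4335 0.0049 0.0195] yawY 89.48 z [-0.002  0.    -1.   ] F [ 1.1 -0.2 -0.3] op 0.0007 gf 0.0 q [-0.107 -0.167  2.111  0.     1.199 -1.669]
```

Call:
apply_moves(steps=[0,0,0.08,0,0,0,0,0,0,0.07,0,0,0,0,0,0,0,0,0,0,0])

```text
t: 12.53
tool_pos: [0.4345, 0.0048, 0.0159]
orientation: [-0.014, -3.141, 0.0]
force: [0.7, 0.0, 0.6]
opening: 0.0003
gripper_force: 0.0
```

Call:
apply_moves(steps=[0,0,0.07,0,0,0,0,0,0,0,0,0,0,0])

```text
t: 12.7
tool_pos: [0.4346, 0.0048, 0.0139]
orientation: [-0.014, -3.141, 0.0]
force: [-0.6, -0.2, 0.4]
opening: 0.0003
gripper_force: 0.0
```

Call:
apply_moves(steps=[0,0,0.07,0,0,0,0,0,0,0,0,0,0,0])

```text
t: 12.87
tool_pos: [0.4345, 0.0048, 0.0118]
orientation: [-0.014, -3.141, -0.0]
force: [1.0, -1.0, -0.6]
opening: 0.0004
gripper_force: 0.0
```

Call:
apply_moves(steps=[0,0,0.07,0,0,0,0,0,0,0,0,0,0,0])

```text
t: 13.03
tool_pos: [0.4344, 0.0048, 0.0096]
orientation: [-0.014, -3.141, -0.0]
force: [0.1, -0.1, 0.5]
opening: 0.0005
gripper_force: 0.0
```

Call:
apply_moves(steps=[0,0,0.05,0,0,0,0,0,0,0,0,0,0,0])

```text
t: 13.2
tool_pos: [0.4348, 0.0048, 0.0086]
orientation: [0.014, 3.141, -0.0]
force: [-0.4, 0.3, 1.5]
opening: 0.0
gripper_force: 1.0
```

Call:
apply_moves(steps=[0,0,0.05,0,0,0,0,0,0,0,0,0,0,0])

```text
t: 13.37
tool_pos: [0.4348, 0.0048, 0.0085]
orientation: [-0.014, -3.141, 0.0]
force: [-11.2, 0.8, 21.3]
opening: 0.0007
gripper_force: 10.2
```

Contact at a reading of about 8.6. Now feel the step as a reference.

Call:
apply_moves(steps=[0,0,-0.55,0,0,0,0,-0.9,0,0,0,0,0,0,-0.9,0,0,0,0,0,0,-0.87,0,0,0,0,0,0,0,0,0,0,0,0,0,0,0,0.22,0,0,0,0,0,0,0,0,0,0,0])

```text
t: 13.95
tool_pos: [0.513, 0.0042, 0.015]
orientation: [-0.014, -3.139, -0.0]
force: [-0.8, 0.6, -0.6]
opening: 0.0007
gripper_force: 0.0
```

Call:
apply_moves(steps=[0,0,0.06,0,0,0,0,0,0,0,0,0,0,0])

```text
t: 14.12
tool_pos: [0.5134, 0.0041, 0.0143]
orientation: [-0.014, -3.14, -0.0]
force: [0.3, -0.1, 0.4]
opening: 0.0006
gripper_force: 0.0
```

Call:
apply_moves(steps=[0,0,0.06,0,0,0,0,0,0,0,0,0,0,0])

```text
t: 14.28
tool_pos: [0.5143, 0.0041, 0.0132]
orientation: [0.014, 3.142, -0.0]
force: [0.2, -0.5, -1.0]
opening: 0.0005
gripper_force: 0.0
```

Call:
apply_moves(steps=[0,0,0.06,0,0,0,0,0,0,0,0,0,0,0])

```text
t: 14.45
tool_pos: [0.5146, 0.0041, 0.0113]
orientation: [0.014, 3.142, -0.0]
force: [0.1, -0.6, 0.6]
opening: 0.0001
gripper_force: 0.0
```

Call:
apply_moves(steps=[0,0,0.05,0,0,0,0,0,0,0,0,0,0,0])

```text
t: 14.62
tool_pos: [0.5146, 0.0041, 0.0097]
orientation: [-0.014, -3.141, -0.0]
force: [-0.7, 0.6, 0.2]
opening: 0.0003
gripper_force: 0.0
```

Call:
apply_moves(steps=[0,0,0.04,0,0,0,0,0,0,0,0,0,0,0])

```text
t: 14.78
tool_pos: [0.5148, 0.004, 0.0087]
orientation: [0.014, 3.141, 0.0]
force: [0.5, 0.3, 0.2]
opening: 0.0004
gripper_force: 0.0
```

Call:
apply_moves(steps=[0,0,0.04,0,0,0,0,0,0,0,0,0,0,0])

```text
t: 14.95
tool_pos: [0.5149, 0.004, 0.0086]
orientation: [-0.014, -3.141, 0.0]
force: [-5.4, 0.6, 11.7]
opening: 0.0003
gripper_force: 5.6
```

Call:
apply_moves(steps=[0,0,0.04,0,0,0,0,0,0,0,0,0,0,0])

```text
t: 15.12
tool_pos: [0.515, 0.004, 0.0085]
orientation: [-0.014, -3.141, 0.0]
force: [-13.3, 1.2, 23.8]
opening: 0.0003
gripper_force: 11.4
```

The step also makes contact at 8.6, so this block is level and goes to the galley. It also shows that the real fingertip is 25.4 mm above the reported TCP. Re-grip the block.

Call:
apply_moves(steps=[0,0,-0.6,0,0,0,65,0,0,-0.52,0,0,0,65,0.9,0,0,0,0,0,65,0.9,0,0,0,0,0,65,0.86,0,0,0,0,0,65,0,0,0,0,0,0,65,0,0,0,0,0,0,65,0,0,0,0,0,0,65,0,0,0,0,0,0,65,0,0,0.3,0,0,0,65,0,0,0.7,0,0,0,65,0,0,0.6,0,0,0,65])

```text
t: 16.12
tool_pos: [0.4362, 0.0047, -0.0087]
orientation: [0.014, 3.14, -0.0]
force: [-0.1, -0.0, -1.2]
opening: 0.0604
gripper_force: 0.0
```

Call:
apply_moves(steps=[0,0,0,0,0,0,20,0,0,0,0,0,0,20,0,0,0,0,0,0,20,0,0,0,0,0,0,20,0,0,0,0,0,0,20,0,0,0,0,0,0,20,0,0,0,0,0,0,20], grip_force=30)

```text
t: 16.7
tool_pos: [0.4359, 0.0047, -0.0071]
orientation: [0.014, 3.14, -0.0]
force: [0.1, -0.4, 4.0]
opening: 0.0395
gripper_force: 30.0
```

Run:
```python
from h import *
plan((435,5,50,173),(501.8,375,50,173),(501.8,375,-11,173))
```

```text
t 16.7 pos [ 0.4359  0.0047 -0.0071] yawY 89.48 z [ 0.002 -0.    -1.   ] F [ 0.1 -0.4  4. ] op 0.0395 gf 30.000924468040466 q [-0.107 -0.12   2.124 -0.     1.135 -1.669]
(435, 5, 50, 173) az -13.92 z -1.90 | dx -0.01 dy 0.03
(501.8, 375, 50, 173) az -0.00 z 0.00 | dx -12.51 dy -0.71
(501.8, 375, -11, 173) az -0.00 z 2.03 | dx 0.00 dy 0.00
```

Call:
apply_moves(steps=[0,0,-0.63,0,0,-0.99,20,0,0,-0.63,0,0,-0.99,20,0,0,-0.63,0,0,-0.99,20,0,0,0,0,0,-0.99,20,0,0,0,0,0,-0.99,20,0,0,0,0,0,-0.99,20,0,0,0,0,0,-0.99,20,0,0,0,0,0,-0.99,20,0,0,0,0,0,-1,20,0,0,0,0,0,-1,20,0,0,0,0,0,-1,20,0,0,0,0,0,-1,20])

```text
t: 17.7
tool_pos: [0.4355, 0.0522, 0.0468]
orientation: [1.724, -2.58, 0.095]
force: [0.0, 0.2, -0.7]
opening: 0.04
gripper_force: 30.0
```

Call:
apply_moves(steps=[0,0,0,0,0,-1,20,0,0,0,0,0,-0.99,20,-1,-0.05,0,0,0,0,20,-1,-0.05,0,0,0,0,20,-1,-0.05,0,0,0,0,20,-1,-0.06,0,0,0,0,20,-1,-0.06,0,0,0,0,20,-1,-0.06,0,0,0,0,20,-1,-0.06,0,0,0,0,20,-1,-0.06,0,0,0,0,20,-1,-0.06,0,0,0,0,20,-1,-0.06,0,0,0,0,20])

```text
t: 18.7
tool_pos: [0.516, 0.377, 0.0058]
orientation: [1.9, -2.408, 0.164]
force: [-0.5, -0.1, -1.0]
opening: 0.0396
gripper_force: 30.0
```

Call:
apply_moves(steps=[-1,-0.06,0,0,0,0,20,-1,-0.06,0,0,0,0,20,-0.51,-0.03,0,0,0,0,20,0,0,0,0,0,0,20,0,0,0,0,0,0,20])

```text
t: 19.12
tool_pos: [0.5375, 0.4474, -0.0034]
orientation: [1.901, -2.407, 0.165]
force: [0.4, -0.2, -0.8]
opening: 0.0395
gripper_force: 30.0
```

Run:
```python
from h import *
plan((501.8,375,-10.5,173))
a=eyes.read_camera("side");b=eyes.read_camera("top")
cv2.imwrite("pics/c5.png",np.hstack([cv2.resize(a[110:290,150:330,::-1],(400,400),interpolation=cv2.INTER_CUBIC),cv2.resize(b[160:310,60:210,::-1],(400,400),interpolation=cv2.INTER_CUBIC)]))
```

```text
t 19.12 pos [ 0.5375  0.4474 -0.0034] yawY 166.73 z [ 0.011 -0.127 -0.992] F [ 0.4 -0.2 -0.8] op 0.0395 gf 29.999771118164062 q [ 0.682  0.628  1.239 -0.109  1.348 -2.197]
(501.8, 375, -10.5, 173) az -1.04 z 0.24 | dx 2.54 dy 0.89
```

View pics/c5.png

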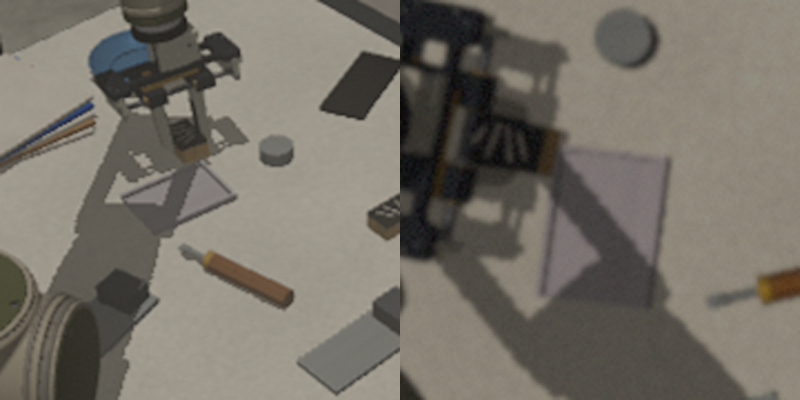

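I turned too far before translating: q6 hit its limit and the tool tilted. The block is still held, beyond the galley at (515,145) in the right half of the picture. Compute the correction.

```bash
cat >> h.py <<'E'
def fix(yaw):
    s,R=st();a=np.radians(yaw);ty=np.array([np.cos(a),np.sin(a),0]);z=np.array([0,0,-1.]);Rd=np.c_[np.cross(ty,z),ty,z]
    print("turn units",np.round(np.degrees(Ro.from_matrix(R.T@Rd).as_rotvec())/6,2));return Rd
E
python3 - <<'E'
from h import *
fix(173)
E
```

```text
t 19.22 pos [ 0.5376  0.4462 -0.003 ] yawY 166.66 z [ 0.011 -0.128 -0.992] F [-0.1 -0.2 -0.1] op 0.0396 gf 29.99967098236084 q [ 0.681  0.626  1.242 -0.109  1.348 -2.197]
turn units [-0.32 -1.18 -1.08]
```

Call:
apply_moves(steps=[0,0,-0.9,0,0,0,20,0,0,-0.8,-0.16,-0.59,-0.54,20,0,0,0,-0.16,-0.59,-0.54,20,0,0,0,0,0,0,20,0,0,0,0,0,0,20])

```text
t: 19.63
tool_pos: [0.5376, 0.4514, 0.0483]
orientation: [2.077, -2.357, 0.003]
force: [0.3, -0.3, -1.4]
opening: 0.0396
gripper_force: 30.0
```

Run:
```python
from h import *
fix(173);plan((501.8,375,-11,173))
```

```text
t 19.63 pos [0.5376 0.4514 0.0483] yawY 172.77 z [ 0.001 -0.001 -1.   ] F [ 0.3 -0.3 -1.4] op 0.0396 gf 29.99954402446747 q [ 6.260e-01  5.000e-01  1.309e+00 -2.000e-03  1.332e+00 -2.389e+00]
turn units [-0.01 -0.01 -0.04]
t 19.63 pos [0.5376 0.4514 0.0483] yawY 172.77 z [ 0.001 -0.001 -1.   ] F [ 0.3 -0.3 -1.4] op 0.0396 gf 29.99954402446747 q [ 6.260e-01  5.000e-01  1.309e+00 -2.000e-03  1.332e+00 -2.389e+00]
(501.8, 375, -11, 173) az -0.04 z 1.98 | dx 2.67 dy 0.87
```

Call:
apply_moves(steps=[0.89,0.29,0,0,0,-0.04,20,0.89,0.29,0,0,0,0,20,0.89,0.29,0,0,0,0,20,0,0,0,0,0,0,20,0,0,0.6,0,0,0,20,0,0,0.6,0,0,0,20,0,0,0.5,0,0,0,20,0,0,0.28,0,0,0,20,0,0,0,0,0,0,20,0,0,0,0,0,0,20])

```text
t: 20.47
tool_pos: [0.5011, 0.3771, -0.0126]
orientation: [2.085, -2.348, 0.001]
force: [-0.4, -0.3, 0.2]
opening: 0.0394
gripper_force: 30.0
```

Run:
```python
from h import *
fix(173);plan((501.8,375,-11,173))
b=eyes.read_camera("top");a=eyes.read_camera("side")
cv2.imwrite("pics/c6.png",np.hstack([cv2.resize(a[110:290,150:330,::-1],(400,400),interpolation=cv2.INTER_CUBIC),cv2.resize(b[160:310,60:210,::-1],(400,400),interpolation=cv2.INTER_CUBIC)]))
```

```text
t 20.47 pos [ 0.5011  0.3771 -0.0126] yawY 173.22 z [-0.001 -0.002 -1.   ] F [-0.4 -0.3  0.2] op 0.0394 gf 29.999586045742035 q [ 5.640e-01  3.850e-01  1.581e+00 -1.000e-03  1.178e+00 -2.459e+00]
turn units [ 0.   -0.02  0.04]
t 20.47 pos [ 0.5011  0.3771 -0.0126] yawY 173.22 z [-0.001 -0.002 -1.   ] F [-0.4 -0.3  0.2] op 0.0394 gf 29.999586045742035 q [ 5.640e-01  3.850e-01  1.581e+00 -1.000e-03  1.178e+00 -2.459e+00]
(501.8, 375, -11, 173) az 0.04 z -0.05 | dx 0.07 dy -0.03
```

View pics/c6.png

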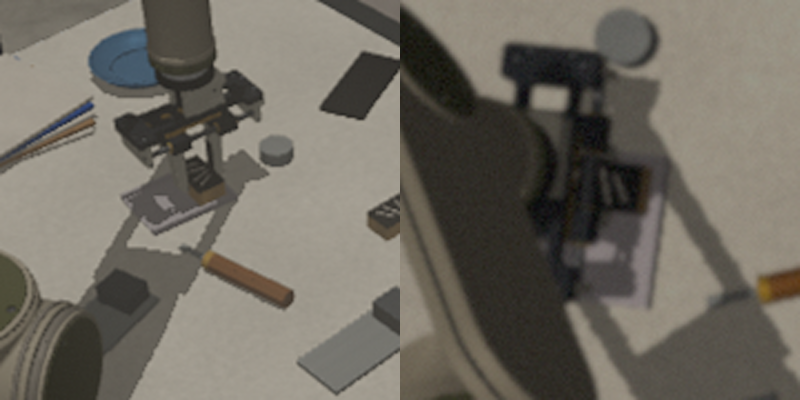

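The block sits inside the galley's far half at (620,185) in the right picture. Release it and go to the block at (645,140).

Call:
apply_moves(steps=[0,0,0,0,0,0,58,0,0,0,0,0,0,58,0,0,0,0,0,0,58,0,0,0,0,0,0,58,0,0,-0.5,0,0,0,68,0,0,-0.8,0,0,0,68,0,0,-0.5,0,0,1,68,0,0,0,0,0,1,68,0,0,0,0,0,1,68,0,0,0,0,0,1,68,0,0,0,0,0,1,68,0,0,0,0,0,1,68])

```text
t: 21.57
tool_pos: [0.5019, 0.3772, 0.0425]
orientation: [-1.251, 2.88, -0.0]
force: [-0.5, 1.1, 0.3]
opening: 0.0635
gripper_force: 0.0
```

Call:
apply_moves(steps=[0,0,0,0,0,1,68,0,0,0,0,0,1,68,0,0,0,0,0,1,68,0,0,0,0,0,1,68,0,0,0,0,0,1,68,0,0,0,0,0,1,68,0,0,0,0,0,1,68,0,0,0,0,0,1,68])

```text
t: 22.23
tool_pos: [0.5019, 0.3772, 0.0425]
orientation: [0.029, 3.14, 0.001]
force: [-0.3, 0.5, 0.2]
opening: 0.063
gripper_force: 0.0
```

Run:
```python
from h import *
fix(88.9);blocks();plan((645,140.2,37,88.9),(645,140.2,-16,88.9),(435,4.8,40,89.5),(435,4.8,-8,89.5))
```

```text
t 22.23 pos [0.5019 0.3772 0.0425] yawY 88.96 z [ 0.001  0.    -1.   ] F [-0.3  0.5  0.2] op 0.063 gf 0.0 q [ 0.563  0.317  1.555 -0.     1.268 -0.99 ]
turn units [0.   0.01 0.01]
dark ctr 514.0 5.5  44x37 long 89.2 [304. 220.]
dark ctr 605.9 -242.0  69x39 long -4.2 [416. 177.]
dark ctr 610.7 -146.5  68x37 long 5.7 [372. 176.]
dark ctr 645.0 140.3  69x40 long -1.1 [242. 162.]
dark ctr 823.2 209.5  77x53 long -57.6 [210.  83.]
dark ctr 878.6 243.0  73x53 long -59.0 [196.  60.]
t 22.28 pos [0.5019 0.3772 0.0425] yawY 88.52 z [ 0.001  0.    -1.   ] F [0.1 0.4 0.3] op 0.0629 gf 0.0 q [ 0.563  0.317  1.555 -0.     1.268 -0.982]
(645, 140.2, 37, 88.9) az -0.06 z 0.18 | dx -4.92 dy -7.81
(645, 140.2, -16, 88.9) az -0.00 z 1.77 | dx 0.00 dy 0.00
(435, 4.8, 40, 89.5) az -0.10 z -1.87 | dx 6.96 dy -4.57
(435, 4.8, -8, 89.5) az -0.00 z 1.60 | dx 0.00 dy 0.00
```

Call:
apply_moves(steps=[-0.62,-0.97,0,0,0,0,68,-0.62,-0.97,0,0,0,0,68,-0.62,-0.97,0,0,0,0,68,-0.62,-0.98,0,0,0,0,68,-0.61,-0.98,0,0,0,0,68,-0.61,-0.98,0,0,0,0,68,-0.61,-0.98,0,0,0,0,68,-0.61,-0.98,0,0,0,0,68,0,0,0.6,0,0,0,68,0,0,0.65,0,0,0,68,0,0,0.7,0,0,0,68,0,0,0,0,0,0,68])

```text
t: 23.28
tool_pos: [0.6428, 0.14, -0.0212]
orientation: [-0.018, -3.135, 0.001]
force: [-1.0, 0.1, -0.9]
opening: 0.0632
gripper_force: 0.0
```

Call:
apply_moves(steps=[0,0,0,0,0,0,20,0,0,0,0,0,0,20,0,0,0,0,0,0,20,0,0,0,0,0,0,20,0,0,0,0,0,0,20,0,0,0,0,0,0,20,0,0,0,0,0,0,20,0,0,-0.6,0,0,0,20,0,0,-0.7,0,0,-0.1,20,0,0,-0.6,0,0,0,20,0.99,-0.65,0,0,0,0,20,0.99,-0.65,0,0,0,0,20])

```text
t: 24.28
tool_pos: [0.5889, 0.1026, 0.0431]
orientation: [0.001, 3.136, 0.001]
force: [0.6, -0.1, -1.4]
opening: 0.04
gripper_force: 29.9
```

Call:
apply_moves(steps=[0.99,-0.65,0,0,0,0,20,0.99,-0.65,0,0,0,0,20,1,-0.65,0,0,0,0,20,1,-0.66,0,0,0,0,20,1,-0.66,0,0,0,0,20,0,0,0,0,0,0,20,0,0,0,0,0,0,20])

```text
t: 24.87
tool_pos: [0.436, 0.0038, 0.0406]
orientation: [0.006, 3.14, 0.001]
force: [0.8, 0.3, -0.7]
opening: 0.0395
gripper_force: 29.9
```

Run:
```python
from h import *
fix(89.5);plan((435,4.8,-8,89.5))
```

```text
t 24.87 pos [0.436  0.0038 0.0406] yawY 89.77 z [ 0.001  0.    -1.   ] F [ 0.8  0.3 -0.7] op 0.0395 gf 29.85293447971344 q [-0.109 -0.195  2.094  0.     1.242 -1.676]
turn units [0.   0.01 0.04]
t 24.87 pos [0.436  0.0038 0.0406] yawY 89.77 z [ 0.001  0.    -1.   ] F [ 0.8  0.3 -0.7] op 0.0395 gf 29.85293447971344 q [-0.109 -0.195  2.094  0.     1.242 -1.676]
(435, 4.8, -8, 89.5) az 0.04 z 1.62 | dx 0.03 dy 0.03
```

Call:
apply_moves(steps=[0.03,0.03,0.6,0,0,0.04,20,0,0,0.6,0,0,0,20,0,0,0.3,0,0,0,20,0,0,0.12,0,0,0,20,0,0,0,0,0,0,20,0,0,0,0,0,0,60,0,0,0,0,0,0,60,0,0,0,0,0,0,60,0,0,0,0,0,0,60,0,0,-0.6,0,0,0,60,0,0,-0.6,0,0,0,0,0,0,-0.4,0,0,0,0])

```text
t: 25.87
tool_pos: [0.4369, 0.0053, 0.0414]
orientation: [0.01, 3.14, 0.001]
force: [1.0, 0.3, 0.6]
opening: 0.0466
gripper_force: 0.0
```

Call:
apply_moves(steps=[0,0,0,0,0,0,0,0,0,0,0,0,0,0,0,0,0,0,0,0,0,0,0,0,0,0,0,0,0,0,0,0,0,0,0,0,0,0,0,0,0,0,0,0,0,0,0,0,0,0,0,0.4,0,0,0,0,0,0,0.4,0,0,0,0,0,0,0.15,0,0,0,0,0,0,0,0,0,0,0,0,0,0,0,0,0,0])

```text
t: 26.87
tool_pos: [0.4361, 0.0054, 0.0114]
orientation: [-0.01, -3.142, -0.001]
force: [-0.3, -0.1, 0.6]
opening: 0.0006
gripper_force: 0.0
```

Call:
apply_moves(steps=[0,0,0.06,0,0,0,0,0,0,0.06,0,0,0,0,0,0,0,0,0,0,0])

```text
t: 27.12
tool_pos: [0.4372, 0.0053, 0.0086]
orientation: [0.01, 3.139, 0.0]
force: [0.7, -0.7, 1.2]
opening: 0.0004
gripper_force: 0.7
```

Call:
apply_moves(steps=[0,0,0.05,0,0,0,0,0,0,0,0,0,0,0])

```text
t: 27.28
tool_pos: [0.4373, 0.0052, 0.0085]
orientation: [0.01, 3.14, 0.0]
force: [-9.0, 0.4, 20.0]
opening: 0.0003
gripper_force: 10.2
```

Contact at 8.5 with 20 N, so this one is level too. Re-grip it for the galley's second slot.

Call:
apply_moves(steps=[0,0,-0.45,0,0,0,65,0,0,0,0,0,0,65,0,0,0,0,0,0,65,0,0,0,0,0,0,65,0,0,0,0,0,0,65,0,0,0,0,0,0,65,0,0,0,0,0,0,65,0,0,0,0,0,0,65,0,0,0,0,0,0,65,0,0,0,0,0,0,65,0,0,0.5,0,0,0,65,0,0,0.47,0,0,0,65])

```text
t: 28.28
tool_pos: [0.4377, 0.0052, -0.0086]
orientation: [0.01, 3.138, 0.0]
force: [-0.5, -1.0, -1.0]
opening: 0.0602
gripper_force: 0.0
```

Call:
apply_moves(steps=[0,0,0,0,0,0,65,0,0,0,0,0,0,20,0,0,0,0,0,0,20,0,0,0,0,0,0,20,0,0,0,0,0,0,20,0,0,0,0,0,0,20,0,0,0,0,0,0,20,0,0,0,0,0,0,20,0,0,-0.6,0,0,0,20,0,0,-0.7,0,0,0,20,0,0,-0.7,0,0,0,20,0,0,0,0,0,0,20])

```text
t: 29.28
tool_pos: [0.4394, 0.005, 0.0551]
orientation: [0.01, 3.134, -0.001]
force: [0.2, -0.3, 0.5]
opening: 0.0399
gripper_force: 29.9
```

Run:
```python
from h import *
blocks(.029)
plan((450,260,51,89.5),(450,260,51,173),(436.2,383,51,173),(436.2,383,-11.5,173))
```

```text
dark ctr 297.1 263.9  54x38 long -74.0 [186. 322.]
dark ctr 445.1 -82.8  78x26 long -1.2 [346. 251.]
dark ctr 501.4 373.6  76x38 long 83.2 [135. 229.]
dark ctr 604.7 -240.9  69x39 long -4.5 [416. 177.]
dark ctr 609.7 -146.0  68x37 long 5.3 [372. 176.]
dark ctr 820.9 208.1  77x53 long -57.6 [210.  83.]
dark ctr 875.4 241.1  73x54 long -59.0 [196.  61.]
t 29.33 pos [0.4385 0.0051 0.0532] yawY 89.63 z [ 0.006 -0.    -1.   ] F [ 0.   0.4 -0.7] op 0.0399 gf 29.91986095905304 q [-0.106 -0.21   2.082  0.     1.264 -1.67 ]
(450, 260, 51, 89.5) az 0.02 z 0.07 | dx -0.31 dy 8.50
(450, 260, 51, 173) az -13.92 z 0.00 | dx 0.00 dy 0.00
(436.2, 383, 51, 173) az -0.00 z 0.00 | dx -4.01 dy 0.96
(436.2, 383, -11.5, 173) az -0.00 z 2.08 | dx 0.00 dy 0.00
```

Call:
apply_moves(steps=[0.01,1,0,0,0,0,20,0.01,1,0,0,0,0,20,0.01,1,0,0,0,0,20,0.01,1,0,0,0,0,20,0.01,1,0,0,0,0,20,0.01,1,0,0,0,0,20,0.02,1,0,0,0,0,20,0.02,1,0,0,0,0,20,0.02,1,0,0,0,0,20,0.02,1,0,0,0,0,20,0.02,1,0,0,0,0,20,0,1,0,0,0,-1,20])

```text
t: 30.33
tool_pos: [0.4327, 0.3663, 0.0491]
orientation: [0.152, -3.137, 0.001]
force: [0.4, 0.5, -0.8]
opening: 0.0398
gripper_force: 29.9
```

Call:
apply_moves(steps=[0,0.6,0,0,0,-1,20,0,0,0,0,0,-1,20,0,0,0,0,0,-1,20,0,0,0,0,0,-1,20,0,0,0,0,0,-1,20,0,0,0,0,0,-1,20,0,0,0,0,0,-1,20,0,0,0,0,0,-1,20,0,0,0,0,0,-1,20,0,0,0,0,0,-1,20,0,0,0,0,0,-1,20,0,0,0,0,0,-1,20])

```text
t: 31.33
tool_pos: [0.4313, 0.3826, 0.0491]
orientation: [1.974, -2.442, 0.0]
force: [-0.3, -0.2, -1.1]
opening: 0.0395
gripper_force: 29.9
```

Call:
apply_moves(steps=[0,0,0,0,0,-0.9,20,0,0,0,0,0,0,20,0,0,0,0,0,0,20])

```text
t: 31.58
tool_pos: [0.4315, 0.3827, 0.0496]
orientation: [2.078, -2.355, 0.0]
force: [-0.4, -0.0, -0.3]
opening: 0.0399
gripper_force: 29.9
```

Run:
```python
from h import *
fix(173);plan((435.8,383,-11.5,173))
```

```text
t 31.58 pos [0.4315 0.3827 0.0496] yawY 172.85 z [-0.001 -0.001 -1.   ] F [-0.4 -0.  -0.3] op 0.0399 gf 29.919332563877106 q [ 0.637  0.183  1.7   -0.     1.26  -2.38 ]
turn units [ 0.01 -0.01 -0.02]
t 31.58 pos [0.4315 0.3827 0.0496] yawY 172.85 z [-0.001 -0.001 -1.   ] F [-0.4 -0.  -0.3] op 0.0399 gf 29.919332563877106 q [ 0.637  0.183  1.7   -0.     1.26  -2.38 ]
(435.8, 383, -11.5, 173) az -0.02 z 2.04 | dx -0.03 dy -0.14
```

Call:
apply_moves(steps=[-0.03,-0.14,0,0,0,0,20,0,0,0.6,0,0,0,20,0,0,0.7,0,0,0,20,0,0,0.5,0,0,0,20,0,0,0.27,0,0,0,20,0,0,0,0,0,0,20,0,0,0,0,0,0,56,0,0,0,0,0,0,56,0,0,0,0,0,0,56,0,0,0,0,0,0,56,0,0,-0.5,0,0,0,56,0,0,-0.8,0,0,0,68])

```text
t: 32.58
tool_pos: [0.4344, 0.3821, 0.0256]
orientation: [2.079, -2.349, -0.0]
force: [-0.8, -0.8, 0.1]
opening: 0.0559
gripper_force: 0.0
```

Call:
apply_moves(steps=[0,0,-0.5,0,0,1,68,0,0,0,0,0,1,68,0,0,0,0,0,1,68,0,0,0,0,0,1,68,0,0,0,0,0,1,68,0,0,0,0,0,1,68,0,0,0,0,0,1,68,0,0,0,0,0,1,68,0,0,0,0,0,1,68,0,0,0,0,0,1,68,0,0,0,0,0,1,68,0,0,0,0,0,1,68])

```text
t: 33.58
tool_pos: [0.4367, 0.3838, 0.0433]
orientation: [-0.293, 3.126, 0.001]
force: [0.2, -0.3, 0.0]
opening: 0.0634
gripper_force: 0.0
```

Call:
apply_moves(steps=[0,0,0,0,0,0.9,68,0,-1,0,0,0,0,68,0,-1,0,0,0,0,68,0,-1,0,0,0,0,68,0,-1,0,0,0,0,68,0,-1,0,0,0,0,68,0,-1,0,0,0,0,68,0,0,0,0,0,0,68])

```text
t: 34.25
tool_pos: [0.4547, 0.2004, 0.0431]
orientation: [-0.15, 3.137, -0.002]
force: [0.1, -0.6, 0.8]
opening: 0.0636
gripper_force: 0.0
```

Run:
```python
from h import *
im=blocks();fix(95.5);plan((610.7,-146.5,37,95.5),(610.7,-146.5,-16.4,95.5))
a=eyes.read_camera("side")
cv2.imwrite("pics/c7.png",np.hstack([cv2.resize(a[140:260,200:320,::-1],(400,400),interpolation=cv2.INTER_CUBIC),cv2.resize(im[180:300,70:190,::-1],(400,400),interpolation=cv2.INTER_CUBIC)]))
```

```text
dark ctr 515.0 5.5  44x35 long 89.2 [304. 221.]
dark ctr 606.2 -242.0  68x39 long -4.2 [416. 177.]
dark ctr 610.9 -146.5  68x37 long 5.7 [372. 176.]
dark ctr 823.0 209.8  76x51 long -59.1 [210.  83.]
dark ctr 878.9 243.1  73x52 long -58.4 [196.  60.]
t 34.3 pos [0.4547 0.2025 0.0433] yawY 95.42 z [ 0.002  0.    -1.   ] F [ 0.1  0.2 -0.4] op 0.0635 gf 0.0 q [ 0.316 -0.021  1.928 -0.     1.233 -1.349]
turn units [ 0.    0.02 -0.01]
t 34.3 pos [0.4547 0.2025 0.0433] yawY 95.42 z [ 0.002  0.    -1.   ] F [ 0.1  0.2 -0.4] op 0.0635 gf 0.0 q [ 0.316 -0.021  1.928 -0.     1.233 -1.349]
(610.7, -146.5, 37, 95.5) az -0.01 z 0.21 | dx -4.06 dy -12.08
(610.7, -146.5, -16.4, 95.5) az -0.00 z 1.78 | dx 0.00 dy 0.00
```

View pics/c7.png

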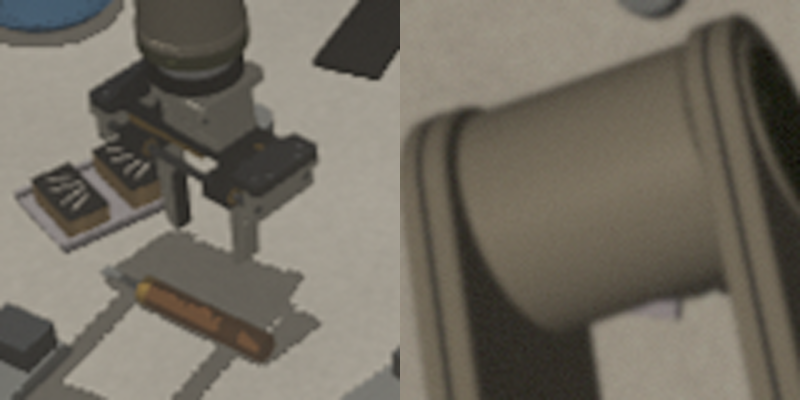

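Both blocks lie flat in the galley at (70,200) and (130,165) in the left picture. On to the third block.

Call:
apply_moves(steps=[-0.31,-0.93,0,0,0,0,68,-0.31,-0.93,0,0,0,0,68,-0.31,-0.93,0,0,0,0,68,-0.31,-0.93,0,0,0,0,68,-0.31,-0.93,0,0,0,0,68,-0.31,-0.93,0,0,0,0,68,-0.31,-0.93,0,0,0,0,68,-0.31,-0.93,0,0,0,0,68,-0.31,-0.93,0,0,0,0,68,-0.32,-0.93,0,0,0,0,68,-0.32,-0.93,0,0,0,0,68,-0.32,-0.93,0,0,0,0,68])

```text
t: 35.35
tool_pos: [0.6002, -0.1176, 0.0429]
orientation: [-0.156, 3.136, 0.001]
force: [0.1, 0.3, 0.4]
opening: 0.0632
gripper_force: 0.0
```

Call:
apply_moves(steps=[-0.32,-0.93,0,0,0,0,68,0,0,0.6,0,0,0,68,0,0,0.7,0,0,0,68,0,0,0.68,0,0,0,68,0,0,0,0,0,0,68,0,0,0,0,0,0,20,0,0,0,0,0,0,20,0,0,0,0,0,0,20,0,0,0,0,0,0,20,0,0,0,0,0,0,20,0,0,0,0,0,0,20,0,0,0,0,0,0,20])

```text
t: 36.35
tool_pos: [0.6128, -0.1446, -0.0147]
orientation: [-0.154, 3.134, -0.001]
force: [0.1, 1.5, 6.8]
opening: 0.0396
gripper_force: 30.0
```

Run:
```python
from h import *
plan((435,4.8,45,89.5),(435,4.8,-8,89.5))
```

```text
t 36.35 pos [ 0.6128 -0.1446 -0.0147] yawY 95.63 z [ 0.004 -0.    -1.   ] F [0.1 1.5 6.8] op 0.0396 gf 30.00178813934326 q [-3.140e-01  3.880e-01  1.581e+00  1.000e-03  1.169e+00 -1.983e+00]
(435, 4.8, 45, 89.5) az 1.02 z -1.99 | dx 5.97 dy 4.93
(435, 4.8, -8, 89.5) az -0.00 z 1.77 | dx 0.00 dy 0.00
```

Call:
apply_moves(steps=[0,0,-0.65,0,0,0.34,20,0,0,-0.65,0,0,0.34,20,0,0,-0.7,0,0,0.34,20,0.85,0.7,0,0,0,0,20,0.85,0.7,0,0,0,0,20,0.85,0.7,0,0,0,0,20,0.85,0.7,0,0,0,0,20,0.85,0.71,0,0,0,0,20,0.86,0.71,0,0,0,0,20,0.86,0.71,0,0,0,0,20,0,0,0,0,0,0,20,0,0,0,0,0,0,20])

```text
t: 37.35
tool_pos: [0.4324, 0.0058, 0.0434]
orientation: [0.011, 3.14, 0.0]
force: [1.3, -0.5, -0.8]
opening: 0.0396
gripper_force: 30.0
```

Run:
```python
from h import *
plan((435,4.8,-6.5,89.5))
```

```text
t 37.35 pos [0.4324 0.0058 0.0434] yawY 89.61 z [ 0.001  0.    -1.   ] F [ 1.3 -0.5 -0.8] op 0.0396 gf 29.999880194664 q [-0.106 -0.211  2.101  0.     1.25  -1.67 ]
(435, 4.8, -6.5, 89.5) az 0.02 z 1.66 | dx -0.09 dy -0.03
```

Call:
apply_moves(steps=[-0.09,-0.03,0.6,0,0,0,20,0,0,0.6,0,0,0,20,0,0,0.3,0,0,0,20,0,0,0.16,0,0,0,20,0,0,0,0,0,0,20,0,0,0,0,0,0,60,0,0,0,0,0,0,60,0,0,0,0,0,0,60,0,0,0,0,0,0,60,0,0,-0.6,0,0,0,60,0,0,-0.6,0,0,0,0,0,0,-0.4,0,0,0,0])

```text
t: 38.35
tool_pos: [0.4366, 0.004, 0.0431]
orientation: [0.014, 3.14, 0.0]
force: [-0.2, -0.0, -0.2]
opening: 0.047
gripper_force: 0.0
```

Call:
apply_moves(steps=[0,0,0,0,0,0,0,0,0,0,0,0,0,0,0,0,0,0,0,0,0,0,0,0,0,0,0,0,0,0,0,0,0,0,0,0,0,0,0,0,0,0,0,0,0,0,0,0,0,0,0,0.4,0,0,0,0,0,0,0.4,0,0,0,0,0,0,0.2,0,0,0,0,0,0,0,0,0,0,0,0,0,0,0,0,0,0])

```text
t: 39.35
tool_pos: [0.4356, 0.0041, 0.0113]
orientation: [-0.014, -3.141, -0.001]
force: [0.3, -0.2, 0.5]
opening: 0.0
gripper_force: 0.0
```

Call:
apply_moves(steps=[0,0,0.07,0,0,0,0,0,0,0.07,0,0,0,0,0,0,0,0,0,0,0])

```text
t: 39.6
tool_pos: [0.4363, 0.004, 0.0074]
orientation: [0.014, 3.14, 0.001]
force: [-0.6, -0.5, 0.3]
opening: 0.0005
gripper_force: 0.0
```

Call:
apply_moves(steps=[0,0,0.1,0,0,0,0,0,0,0,0,0,0,0])

```text
t: 39.77
tool_pos: [0.436, 0.0041, 0.0041]
orientation: [0.014, 3.141, 0.001]
force: [-0.4, -0.0, 0.4]
opening: 0.0004
gripper_force: 0.0
```

Call:
apply_moves(steps=[0,0,0.07,0,0,0,0,0,0,0,0,0,0,0])

```text
t: 39.93
tool_pos: [0.4363, 0.004, 0.0026]
orientation: [0.014, 3.141, 0.001]
force: [-2.5, -0.3, 4.3]
opening: 0.0004
gripper_force: 2.0
```

Contact at 2.6, so 6 mm below the step: a low one, for the box.

Call:
apply_moves(steps=[0,0,-0.45,0,0,0,65,0,0,0,0,0,0,65,0,0,0,0,0,0,65,0,0,0,0,0,0,65,0,0,0,0,0,0,65,0,0,0,0,0,0,65,0,0,0,0,0,0,65,0,0,0,0,0,0,65,0,0,0,0,0,0,65,0,0,0,0,0,0,65,0,0,0.4,0,0,0,65,0,0,0.4,0,0,0,65])

```text
t: 40.93
tool_pos: [0.4372, 0.004, -0.0077]
orientation: [0.014, 3.138, 0.0]
force: [-0.3, -0.4, 0.1]
opening: 0.0605
gripper_force: 0.0
```

Call:
apply_moves(steps=[0,0,0,0,0,0,65,0,0,0,0,0,0,20,0,0,0,0,0,0,20,0,0,0,0,0,0,20,0,0,0,0,0,0,20,0,0,0,0,0,0,20,0,0,0,0,0,0,20,0,0,0,0,0,0,20])

```text
t: 41.6
tool_pos: [0.4368, 0.004, -0.0075]
orientation: [0.014, 3.14, 0.0]
force: [-1.1, 0.6, 6.0]
opening: 0.0397
gripper_force: 30.0
```

Run:
```python
from h import *
plan((435,4.8,50,2.6),(500.9,-371.8,50,2.6),(500.9,-371.8,-12.5,2.6))
```

```text
t 41.6 pos [ 0.4368  0.004  -0.0075] yawY 89.51 z [ 0.002  0.    -1.   ] F [-1.1  0.6  6. ] op 0.0397 gf 30.001312494277954 q [-1.090e-01 -1.170e-01  2.122e+00  1.000e-03  1.134e+00 -1.671e+00]
(435, 4.8, 50, 2.6) az 14.48 z -1.92 | dx 0.03 dy -0.06
(500.9, -371.8, 50, 2.6) az -0.00 z 0.00 | dx -12.64 dy 1.62
(500.9, -371.8, -12.5, 2.6) az -0.00 z 2.08 | dx 0.00 dy 0.00
```

Call:
apply_moves(steps=[0,0,-0.64,0,0,0.96,20,0,0,-0.64,0,0,0.96,20,0,0,-0.64,0,0,0.96,20,0,0,0,0,0,0.96,20,0,0,0,0,0,0.96,20,0,0,0,0,0,0.96,20,0,0,0,0,0,0.96,20,0,0,0,0,0,0.96,20,0,0,0,0,0,0.96,20,0,0,0,0,0,0.96,20,0,0,0,0,0,0.97,20,0,0,0,0,0,0.97,20])

```text
t: 42.6
tool_pos: [0.4358, 0.004, 0.0491]
orientation: [1.802, 2.573, 0.001]
force: [0.3, 0.1, -0.9]
opening: 0.0397
gripper_force: 30.0
```

Call:
apply_moves(steps=[0,0,0,0,0,0.97,20,0,0,0,0,0,0.97,20,0,0,0,0,0,0.97,20,-0.97,0.12,0,0,0,0,20,-0.97,0.12,0,0,0,0,20,-0.97,0.12,0,0,0,0,20,-0.97,0.12,0,0,0,0,20,-0.97,0.12,0,0,0,0,20,-0.97,0.12,0,0,0,0,20,-0.97,0.12,0,0,0,0,20,-0.97,0.13,0,0,0,0,20,-0.97,0.13,0,0,0,0,20])

```text
t: 43.6
tool_pos: [0.4816, -0.2574, 0.049]
orientation: [-2.167, -2.275, -0.001]
force: [0.8, -0.2, -0.5]
opening: 0.0395
gripper_force: 30.0
```

Call:
apply_moves(steps=[-0.97,0.13,0,0,0,0,20,-0.97,0.13,0,0,0,0,20,-0.97,0.13,0,0,0,0,20,-0.98,0.13,0,0,0,0,20,0,0,0,0,0,0,20,0,0,0,0,0,0,20,0,0,0,0,0,0,20])

```text
t: 44.18
tool_pos: [0.5026, -0.371, 0.0486]
orientation: [-2.166, -2.274, -0.002]
force: [-0.0, 0.3, -1.3]
opening: 0.0398
gripper_force: 30.0
```

Run:
```python
from h import *
plan((500.9,-371.8,-11.5,2.6))
```

```text
t 44.18 pos [ 0.5026 -0.371   0.0486] yawY 2.78 z [-0.     0.002 -1.   ] F [-0.   0.3 -1.3] op 0.0398 gf 29.99996066093445 q [-7.190e-01  3.050e-01  1.558e+00  1.000e-03  1.280e+00 -7.680e-01]
(500.9, -371.8, -11.5, 2.6) az 0.03 z 2.00 | dx -0.02 dy -0.06
```

Call:
apply_moves(steps=[-0.02,-0.05,0.6,0,0,0,20,0,0,0.7,0,0,0,20,0,0,0.5,0,0,0,20,0,0,0.22,0,0,0,20,0,0,0,0,0,0,20,0,0,0,0,0,0,56,0,0,0,0,0,0,56,0,0,0,0,0,0,56,0,0,0,0,0,0,56,0,0,-0.5,0,0,0,56,0,0,-0.8,0,0,0,68,0,0,-0.6,0,0,-1,68])

```text
t: 45.18
tool_pos: [0.5016, -0.3723, 0.0468]
orientation: [2.046, 2.383, 0.001]
force: [0.1, -0.3, 1.2]
opening: 0.0603
gripper_force: 0.0
```

Call:
apply_moves(steps=[0,0,0,0,0,-1,68,0,0,0,0,0,-1,68,0,0,0,0,0,-1,68,0,0,0,0,0,-1,68,0,0,0,0,0,-1,68,0,0,0,0,0,-1,68,0,0,0,0,0,-1,68,0,0,0,0,0,-1,68,0,0,0,0,0,-1,68,0,0,0,0,0,-1,68,0,0,0,0,0,-1,68,0,0,0,0,0,-1,68])

```text
t: 46.18
tool_pos: [0.5018, -0.3725, 0.046]
orientation: [0.244, 3.131, 0.0]
force: [-0.3, -0.4, 0.2]
opening: 0.0634
gripper_force: 0.0
```

Call:
apply_moves(steps=[0,0,0,0,0,-1,68,0,0,0,0,0,0,68])

```text
t: 46.35
tool_pos: [0.5018, -0.3725, 0.046]
orientation: [0.08, 3.139, 0.0]
force: [0.6, -0.1, -0.5]
opening: 0.063
gripper_force: 0.0
```

Run:
```python
from h import *
im=blocks();plan((606.2,-242.2,38,87),(606.2,-242.2,-16.4,87),(435,4.8,45,89.5),(435,4.8,-8,89.5))
a=eyes.read_camera("side")
cv2.imwrite("pics/c8.png",np.hstack([cv2.resize(a[220:400,300:480,::-1],(400,400),interpolation=cv2.INTER_CUBIC),cv2.resize(im[130:290,380:540,::-1],(400,400),interpolation=cv2.INTER_CUBIC)]))
```

```text
dark ctr 296.5 265.5  54x36 long -76.4 [186. 323.]
dark ctr 436.3 381.5  77x37 long 81.9 [133. 259.]
dark ctr 502.0 376.3  76x38 long 83.2 [135. 229.]
dark ctr 606.0 -241.9  68x39 long -4.4 [416. 177.]
dark ctr 621.4 -701.3  56x42 long -62.2 [625. 165.]
dark ctr 822.5 209.8  76x52 long -59.1 [210.  84.]
dark ctr 878.7 243.3  72x52 long -58.4 [196.  61.]
t 46.4 pos [ 0.5017 -0.3725  0.0459] yawY 86.71 z [ 0.001  0.    -1.   ] F [ 0.3 -0.8 -0.4] op 0.0633 gf 0.0 q [-7.210e-01  3.060e-01  1.561e+00  1.000e-03  1.273e+00 -2.235e+00]
(606.2, -242.2, 38, 87) az -0.05 z 0.26 | dx -3.25 dy 4.52
(606.2, -242.2, -16.4, 87) az -0.00 z 1.81 | dx 0.00 dy 0.00
(435, 4.8, 45, 89.5) az -0.42 z -2.05 | dx 5.78 dy 8.18
(435, 4.8, -8, 89.5) az -0.00 z 1.77 | dx 0.00 dy 0.00
```

View pics/c8.png

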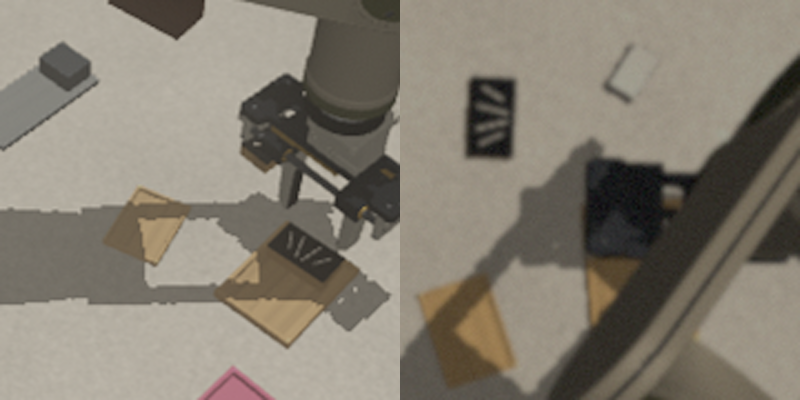

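The third block lies flat in the far half of the box, at (305,250). Fetch the last one, at (491,118).

Call:
apply_moves(steps=[-0.65,0.9,0,0,0,-0.05,68,-0.65,0.9,0,0,0,0,68,-0.65,0.9,0,0,0,0,68,-0.65,0.91,0,0,0,0,68,-0.65,0.91,0,0,0,0,68,0,0,0.7,0,0,0,68,0,0,0.7,0,0,0,68,0,0,0.67,0,0,0,68,0,0,0,0,0,0,68,0,0,0,0,0,0,20,0,0,0,0,0,0,20,0,0,0,0,0,0,20])

```text
t: 47.45
tool_pos: [0.6074, -0.2429, -0.0142]
orientation: [0.081, 3.137, -0.001]
force: [-0.0, 0.3, 0.5]
opening: 0.0478
gripper_force: 0.0
```

Call:
apply_moves(steps=[0,0,0,0,0,0,20,0,0,0,0,0,0,20,0,0,0,0,0,0,20,0,0,0,0,0,0,20,0,0,-0.65,0,0,-0.2,20,0,0,-0.7,0,0,-0.2,20,0,0,-0.7,0,0,0,20,0,0,0,0,0,0,20])

```text
t: 48.12
tool_pos: [0.6092, -0.2436, 0.051]
orientation: [0.014, 3.134, -0.005]
force: [1.2, -1.5, 1.5]
opening: 0.0394
gripper_force: 29.9
```

Run:
```python
from h import *
plan((435,4.8,45,89.5),(435,4.8,-8,89.5))
```

```text
t 48.12 pos [ 0.6092 -0.2436  0.051 ] yawY 89.5 z [ 0.008 -0.003 -1.   ] F [ 1.2 -1.5  1.5] op 0.0394 gf 29.949961602687836 q [-4.590e-01  3.720e-01  1.471e+00  1.000e-03  1.291e+00 -2.021e+00]
(435, 4.8, 45, 89.5) az -0.00 z 0.20 | dx 5.88 dy 8.23
(435, 4.8, -8, 89.5) az -0.00 z 1.77 | dx 0.00 dy 0.00
```

Call:
apply_moves(steps=[0.65,0.91,0,0,0,0,20,0.65,0.91,0,0,0,0,20,0.65,0.91,0,0,0,0,20,0.65,0.91,0,0,0,0,20,0.65,0.91,0,0,0,0,20,0.65,0.91,0,0,0,0,20,0.65,0.92,0,0,0,0,20,0.65,0.92,0,0,0,0,20,0.65,0.92,0,0,0,0,20,0,0,0,0,0,0,20,0,0,0,0,0,0,20])

```text
t: 49.03
tool_pos: [0.4317, 0.0073, 0.0446]
orientation: [0.01, 3.141, 0.001]
force: [-0.4, -0.6, -0.6]
opening: 0.0398
gripper_force: 30.0
```

Run:
```python
from h import *
plan((435,4.8,-7.2,89.5))
```

```text
t 49.03 pos [0.4317 0.0073 0.0446] yawY 89.64 z [ 0.001  0.    -1.   ] F [-0.4 -0.6 -0.6] op 0.0398 gf 29.9501895904541 q [-1.020e-01 -2.140e-01  2.101e+00  1.000e-03  1.253e+00 -1.667e+00]
(435, 4.8, -7.2, 89.5) az 0.02 z 1.73 | dx -0.11 dy -0.08
```

Call:
apply_moves(steps=[-0.11,-0.08,0.6,0,0,0,20,0,0,0.6,0,0,0,20,0,0,0.35,0,0,0,20,0,0,0.18,0,0,0,20,0,0,0,0,0,0,20,0,0,0,0,0,0,60,0,0,0,0,0,0,60,0,0,0,0,0,0,60,0,0,0,0,0,0,60,0,0,-0.6,0,0,0,60,0,0,-0.6,0,0,0,0,0,0,-0.4,0,0,0,0])

```text
t: 50.03
tool_pos: [0.4365, 0.0036, 0.0427]
orientation: [0.014, 3.14, 0.0]
force: [-0.2, -0.4, -0.1]
opening: 0.0466
gripper_force: 0.0
```

Call:
apply_moves(steps=[0,0,0,0,0,0,0,0,0,0,0,0,0,0,0,0,0,0,0,0,0,0,0,0,0,0,0,0,0,0,0,0,0,0,0,0,0,0,0,0,0,0,0,0,0,0,0,0,0,0,0,0.4,0,0,0,0,0,0,0.4,0,0,0,0,0,0,0.2,0,0,0,0,0,0,0,0,0,0,0,0,0,0,0,0,0,0])

```text
t: 51.03
tool_pos: [0.4355, 0.0037, 0.011]
orientation: [-0.014, -3.141, -0.001]
force: [0.4, 0.4, 0.5]
opening: 0.0004
gripper_force: 0.0
```

Call:
apply_moves(steps=[0,0,0.07,0,0,0,0,0,0,0.08,0,0,0,0,0,0,0,0,0,0,0])

```text
t: 51.28
tool_pos: [0.4361, 0.0037, 0.0068]
orientation: [0.014, 3.14, 0.001]
force: [-1.1, -0.2, 0.1]
opening: 0.0006
gripper_force: 0.0
```

No contact at 6.8, so it's low and also goes to the box.

Call:
apply_moves(steps=[0,0,-0.1,0,0,0,65,0,0,0,0,0,0,65,0,0,0,0,0,0,65,0,0,0,0,0,0,65,0,0,0,0,0,0,65,0,0,0,0,0,0,65,0,0,0,0,0,0,65,0,0,0,0,0,0,65,0,0,0,0,0,0,65,0,0,0,0,0,0,65,0,0,0.3,0,0,0,65,0,0,0.3,0,0,0,65])

```text
t: 52.28
tool_pos: [0.4366, 0.0036, -0.0085]
orientation: [0.014, 3.139, 0.0]
force: [-0.7, 0.4, -0.1]
opening: 0.0604
gripper_force: 0.0
```

Call:
apply_moves(steps=[0,0,0,0,0,0,65,0,0,0,0,0,0,20,0,0,0,0,0,0,20,0,0,0,0,0,0,20,0,0,0,0,0,0,20,0,0,0,0,0,0,20,0,0,0,0,0,0,20,0,0,0,0,0,0,20])

```text
t: 52.95
tool_pos: [0.4362, 0.0037, -0.008]
orientation: [0.014, 3.14, 0.001]
force: [0.3, 0.3, 0.7]
opening: 0.0398
gripper_force: 30.0
```

Run:
```python
from h import *
plan((435,4.8,50,2.6),(434.9,-374.8,50,2.6),(434.9,-374.8,-12,2.6))
```

```text
t 52.95 pos [ 0.4362  0.0037 -0.008 ] yawY 89.51 z [ 0.001  0.    -1.   ] F [0.3 0.3 0.7] op 0.0398 gf 29.971466660499573 q [-0.11  -0.117  2.123  0.     1.134 -1.672]
(435, 4.8, 50, 2.6) az 14.48 z -1.93 | dx 0.04 dy -0.04
(434.9, -374.8, 50, 2.6) az -0.00 z 0.00 | dx -12.64 dy -0.58
(434.9, -374.8, -12, 2.6) az -0.00 z 2.07 | dx 0.00 dy 0.00
```

Call:
apply_moves(steps=[0,0,-0.64,0,0,0.96,20,0,0,-0.64,0,0,0.96,20,0,0,-0.64,0,0,0.96,20,0,0,0,0,0,0.96,20,0,0,0,0,0,0.96,20,0,0,0,0,0,0.96,20,0,0,0,0,0,0.96,20,0,0,0,0,0,0.96,20,0,0,0,0,0,0.96,20,0,0,0,0,0,0.96,20,0,0,0,0,0,0.97,20,0,0,0,0,0,0.97,20])

```text
t: 53.95
tool_pos: [0.4358, 0.0037, 0.0493]
orientation: [1.802, 2.573, 0.001]
force: [0.4, 0.1, 0.4]
opening: 0.0395
gripper_force: 30.0
```

Call:
apply_moves(steps=[0,0,0,0,0,0.97,20,0,0,0,0,0,0.97,20,0,0,0,0,0,0.97,20,-0.97,-0.04,0,0,0,0,20,-0.97,-0.04,0,0,0,0,20,-0.97,-0.04,0,0,0,0,20,-0.97,-0.04,0,0,0,0,20,-0.97,-0.04,0,0,0,0,20,-0.97,-0.05,0,0,0,0,20,-0.97,-0.05,0,0,0,0,20,-0.97,-0.05,0,0,0,0,20,-0.97,-0.05,0,0,0,0,20])

```text
t: 54.95
tool_pos: [0.4365, -0.26, 0.0492]
orientation: [2.166, 2.275, 0.001]
force: [0.9, -0.0, 0.4]
opening: 0.0393
gripper_force: 30.0
```

Call:
apply_moves(steps=[-0.97,-0.05,0,0,0,0,20,-0.97,-0.05,0,0,0,0,20,-0.97,-0.05,0,0,0,0,20,-0.98,-0.05,0,0,0,0,20,0,0,0,0,0,0,20,0,0,0,0,0,0,20,0,0,0,0,0,0,20])

```text
t: 55.53
tool_pos: [0.4362, -0.3747, 0.0487]
orientation: [-2.166, -2.274, -0.002]
force: [-0.1, -0.1, -0.8]
opening: 0.0397
gripper_force: 30.0
```

Run:
```python
from h import *
plan((434.9,-374.8,-11.7,2.6))
```

```text
t 55.53 pos [ 0.4362 -0.3747  0.0487] yawY 2.78 z [ 0.     0.002 -1.   ] F [-0.1 -0.1 -0.8] op 0.0397 gf 29.97134417295456 q [-8.000e-01  1.790e-01  1.706e+00  1.000e-03  1.258e+00 -8.490e-01]
(434.9, -374.8, -11.7, 2.6) az 0.03 z 2.01 | dx -0.00 dy -0.04
```

Call:
apply_moves(steps=[0,-0.04,0.6,0,0,0,20,0,0,0.7,0,0,0,20,0,0,0.5,0,0,0,20,0,0,0.22,0,0,0,20,0,0,0,0,0,0,20,0,0,0,0,0,0,56,0,0,0,0,0,0,56,0,0,0,0,0,0,56,0,0,0,0,0,0,56,0,0,-0.5,0,0,0,56,0,0,-1,0,0,0,56,0,0,-1,0,0,-1,56])

```text
t: 56.53
tool_pos: [0.4342, -0.3743, 0.0633]
orientation: [-2.045, -2.381, -0.002]
force: [0.3, -1.1, 0.5]
opening: 0.0523
gripper_force: 0.0
```

```bash
cat > kin.py <<'E'
import numpy as np
from scipy.optimize import least_squares
from scipy.spatial.transform import Rotation as Ro
def rot(a,t): return Ro.from_rotvec(np.array(a)*t).as_matrix()
X,Y,Z=np.eye(3)
def fk(q,p):
    d1,off,L2,a3,L3,d6,lat2,a1=p
    R=rot(Z,q[0]);o=np.array([0,0,d1])+R@np.array([a1,off,0])
    R=R@rot(Y,q[1]);o=o+R@(Z*L2)
    R=R@rot(Y,q[2]);o=o+R@np.array([a3,0,L3])
    R=R@rot(Z,q[3])@rot(Y,q[4]);o=o+R@(Z*d6)
    R=R@rot(Z,q[5]);return o,R
E
python3 - <<'E'
from h import *;from kin import *
im=blocks(.02)
s,R=st()
D=[([1.085,.13,1.488,0,1.523,-.085],[.2341,.5524,.1929]),([.303,.311,1.51,0,1.321,-1.475],[.5897,.2379,.0698]),([-.104,-.218,2.075,.001,1.284,-1.67],[.4372,.006,.0601]),([.682,.628,1.239,-.109,1.348,-2.197],[.5375,.4474,-.0034]),([.626,.5,1.309,-.002,1.332,-2.389],[.5376,.4514,.0483]),([.564,.385,1.581,-.001,1.178,-2.459],[.5011,.3771,-.0126]),([-.12+.013,-.12,2.124,0,1.135,-1.669],[.4359,.0047,-.0071]),([-.719,.305,1.558,0,1.28,-.768],[.5026,-.371,.0486]),([-.8,.179,1.706,0,1.258,-.849],[.4362,-.3747,.0487]),([-.459,.372,1.471,0,1.291,-2.021],[.6092,-.2436,.051]),(list(s["q"]),list(s["tool_pos"]))]
f=lambda p:np.concatenate([fk(q,p)[0]-np.array(x) for q,x in D])
r=least_squares(f,[.4,.05,.4,0.01,.4,.2,0,0.05]);print(r.x.round(4),np.abs(r.fun).max())
np.save("p.npy",r.x)
print(fk(s["q"],r.x)[1].round(3),R.round(3))
e=[p for p in eyes.place_of("top","gouge_a_mid")][:3];print(e)
eyes.read_camera("side")
for n,k in(("top","gouge_a_butt"),("side","gouge_a_mid"),("side","gouge_a_butt")):
  for d in eyes.place_of(n,k)[:3]:print(n,k,d,plane(n,d["xy"],.012))
hsv=cv2.cvtColor(im,cv2.COLOR_RGB2HSV)
w=((hsv[:,:,1]>75)&(hsv[:,:,2]>60)&(hsv[:,:,0]<25)).astype(np.uint8);w[:240]=0;w[290:]=0;w[:,:150]=0;w[:,300:]=0
for c in cv2.findContours(w,cv2.RETR_EXTERNAL,cv2.CHAIN_APPROX_NONE)[0]:
  if cv2.contourArea(c)>80: print(cv2.minAreaRect(np.array([plane("top",p[0],.012)*1000 for p in c],np.float32)))
E
```

```text
dark ctr 296.0 266.4  54x37 long -75.6 [186. 323.]
dark ctr 340.6 -479.6  59x38 long -40.5 [527. 293.]
dark ctr 436.4 382.7  78x37 long 81.9 [133. 259.]
dark ctr 501.9 377.5  76x38 long 82.6 [135. 229.]
dark ctr 824.6 210.1  76x53 long -57.6 [210.  83.]
dark ctr 879.7 244.1  72x53 long -57.2 [195.  61.]
t 56.58 pos [ 0.4378 -0.378   0.0715] yawY 9.48 z [ 0.006 -0.005 -1.   ] F [ 2.7 -3.3  4.4] op 0.0522 gf 0.0 q [-8.01e-01  1.53e-01  1.69e+00  1.00e-03  1.29e+00 -9.67e-01]
[0.3183 0.0513 0.3692 0.0612 0.5525 0.404  0.     0.0008] 0.0005283745555585417
[[-0.986 -0.165  0.006]
 [-0.165  0.986 -0.005]
 [-0.005 -0.006 -1.   ]] [[-0.165  0.986  0.006]
 [ 0.986  0.165 -0.005]
 [-0.006  0.005 -1.   ]]
[{'xy': [228.2, 263.7], 'conf': 0.57}]
top gouge_a_butt {'xy': [302.8, 256.6], 'conf': 0.58} [0.43504569 0.00999326]
top gouge_a_butt {'xy': [250.1, 254.1], 'conf': 0.56} [0.44271184 0.12631097]
side gouge_a_mid {'xy': [259.9, 236.5], 'conf': 0.92} [0.41976355 0.18079297]
side gouge_a_butt {'xy': [279.3, 248.0], 'conf': 0.74} [0.4284393  0.10883048]
((425.9087219238281, 186.82333374023438), (23.010351181030273, 133.56741333007812), 11.375328063964844)
```

```bash
cat >> kin.py <<'E'
P=np.load("p.npy");Q6=rot(Z,np.pi/2)
LO=np.array([-2.96,-.89,.02,-1.34,0,-2.66]);HI=np.array([2.96,2.26,2.5,4.48,2.73,2.66])
def tool(q): o,R=fk(q,P);return o,R@Q6
def ik(o,R,q0,m=.04):
    f=lambda q:np.concatenate([(tool(q)[0]-o)*5,Ro.from_matrix(tool(q)[1].T@R).as_rotvec()])
    r=least_squares(f,np.clip(q0,LO+m+.001,HI-m-.001),bounds=(LO+m,HI-m));return r.x,np.abs(r.fun).max()
E
cat > g.py <<'E'
from kin import *
a=np.radians(11.4);ty=np.array([np.cos(a),np.sin(a),0])
G=.035
if __name__=="__main__":
    for s in(1,-1):
        t=ty*s;z=-Z;Rg=np.c_[np.cross(t,z),t,z]
        qg,e=ik(np.array([.4202,.2156,.012-.0]) -Z*G,Rg,[.35,.2,1.9,0,1.1,.3*s]);print("grasp",s,qg.round(2),round(e,4))
        for c in((.6846,.0378),(.6892,-.014)):
          for ph in range(-180,180,15):
            p=np.radians(ph);z=np.array([np.cos(p),np.sin(p),0]);x=Z*s;R=np.c_[x,np.cross(z,x),z]
            best=None
            for h in(.185,.11):
                rs=[]
                for q0 in([0,.5,1.6,0,1.2,0],[0,.5,1.6,1.57,1.5,1],[0,.5,1.6,1.57,1.5,-1],[0,.5,1.6,3.1,1.2,0],[.3,.5,1.6,-1.2,1.5,0]):
                    q,e=ik(np.array([*c,h])+G*z,R,q0)
                    if e<2e-3: rs.append(q)
                if rs: print(s,c,ph,h,[r.round(2).tolist() for r in rs][:2])
E
python3 g.py
```

```text
grasp 1 [ 0.37  0.01  2.03 -0.    1.1   0.17] 0.0
1 (0.6846, 0.0378) -30 0.185 [[0.43, 0.38, 2.11, 4.2, 1.21, -2.13], [0.43, 0.38, 2.11, 4.2, 1.21, -2.13]]
1 (0.6846, 0.0378) -30 0.11 [[0.43, 0.6, 2.03, 4.15, 1.28, -1.99], [0.43, 0.6, 2.03, 4.15, 1.28, -1.99]]
1 (0.6846, 0.0378) -15 0.185 [[0.24, 0.25, 2.3, 3.73, 1.06, -1.89], [0.24, 0.25, 2.3, 3.73, 1.06, -1.89]]
1 (0.6846, 0.0378) -15 0.11 [[0.24, 0.51, 2.21, 3.68, 1.21, -1.78], [0.24, 0.51, 2.21, 3.68, 1.21, -1.78]]
1 (0.6846, 0.0378) 0 0.185 [[-0.04, 0.17, 2.39, 3.09, 1.0, -1.54], [-0.04, 0.17, 2.39, 3.09, 1.0, -1.54]]
1 (0.6846, 0.0378) 0 0.11 [[-0.04, 0.47, 2.29, 3.1, 1.2, -1.55], [-0.04, 0.47, 2.29, 3.1, 1.2, -1.55]]
1 (0.6846, 0.0378) 15 0.185 [[-0.33, 0.2, 2.35, 2.46, 1.1, -1.22], [-0.33, 0.2, 2.35, 2.46, 1.1, -1.22]]
1 (0.6846, 0.0378) 15 0.11 [[-0.33, 0.49, 2.26, 2.51, 1.25, -1.34], [-0.33, 0.49, 2.26, 2.51, 1.25, -1.34]]
1 (0.6846, 0.0378) 30 0.185 [[-0.51, 0.32, 2.2, 2.02, 1.27, -1.02], [-0.51, 0.32, 2.2, 2.02, 1.27, -1.02]]
1 (0.6846, 0.0378) 30 0.11 [[-0.51, 0.56, 2.12, 2.06, 1.34, -1.16], [-0.51, 0.56, 2.12, 2.06, 1.3
[... 7027 characters left out ...]
, 1.66, 1.51, 2.18], [-0.67, 0.71, 1.83, 1.66, 1.51, 2.18]]
-1 (0.6892, -0.014) 60 0.185 [[-0.67, 0.69, 1.62, 1.47, 1.68, 2.4], [-0.67, 0.69, 1.62, 1.47, 1.68, 2.4]]
-1 (0.6892, -0.014) 60 0.11 [[-0.67, 0.85, 1.56, 1.46, 1.67, 2.3], [-0.67, 0.85, 1.56, 1.46, 1.67, 2.3]]
-1 (0.6892, -0.014) 75 0.185 [[-0.63, 0.87, 1.32, 1.35, 1.87, 2.49], [-0.63, 0.87, 1.32, 1.35, 1.87, 2.49]]
-1 (0.6892, -0.014) 75 0.11 [[-0.63, 1.02, 1.25, 1.33, 1.85, 2.41], [-0.63, 1.02, 1.25, 1.33, 1.85, 2.41]]
-1 (0.6892, -0.014) 90 0.185 [[-0.57, 1.07, 0.98, 1.28, 2.07, 2.59], [-0.57, 1.07, 0.98, 1.28, 2.07, 2.59]]
-1 (0.6892, -0.014) 90 0.11 [[-0.57, 1.21, 0.91, 1.25, 2.05, 2.52], [-0.57, 1.21, 0.91, 1.25, 2.05, 2.52]]
```

Run:
```python
from h import *
a=eyes.read_camera("side");b=eyes.read_camera("top")
def draw(im,n,k,x0,y0,w,h):
    o=cv2.resize(im[y0:y0+h,x0:x0+w,::-1],None,fx=k,fy=k,interpolation=cv2.INTER_CUBIC)
    for (cx,cy,an,col) in((687,12,5,(0,255,255)),):
        c,s=np.cos(np.radians(an)),np.sin(np.radians(an))
        def P(u,v,z):
            p=proj(n,[(cx+c*u-s*v)/1000,(cy+s*u+c*v)/1000,z/1000]);return tuple(int(t) for t in ((p-[x0,y0]+.5)*k))
        for z in(70,0):
            q=[P(29,55,z),P(-29,55,z),P(-29,-55,z),P(29,-55,z)]
            cv2.polylines(o,[np.array(q)],True,col,1)
        cv2.line(o,P(29,0,70),P(-29,0,70),col,1)
    return o
A=draw(a,"side",8,340,190,50,50);B=draw(b,"top",5,260,110,80,80)
cv2.imwrite("pics/c9.png",np.hstack([A,B]))
print(A.shape)
for n in("top","side"):
  for k in("caddy_left","caddy_right"):
    for d in eyes.place_of(n,k)[:2]:print(n,k,d,plane(n,d["xy"],.006).round(4))
```

```text
(400, 400, 3)
top caddy_left {'xy': [287.0, 143.0], 'conf': 0.95} [0.6912 0.0418]
top caddy_right {'xy': [309.7, 141.7], 'conf': 0.77} [ 0.6932 -0.0093]
top caddy_right {'xy': [145.3, 174.4], 'conf': 0.47} [0.626  0.3605]
side caddy_left {'xy': [363.1, 221.0], 'conf': 0.64} [0.6785 0.0295]
side caddy_right {'xy': [379.3, 226.6], 'conf': 0.71} [ 0.694  -0.0189]
```

View pics/c9.png

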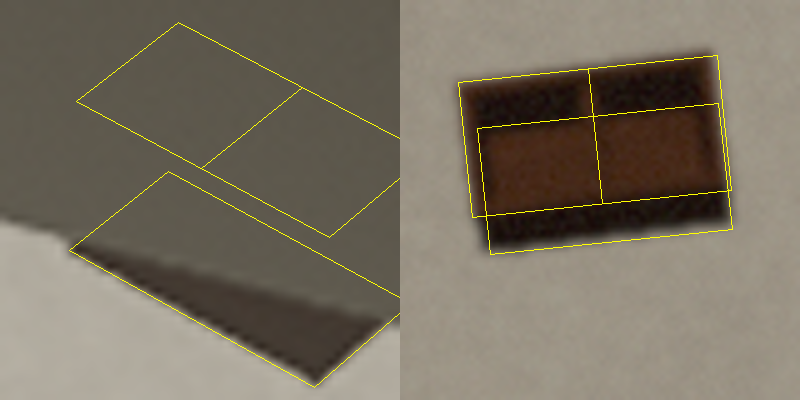

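The caddy model at (687, 12), 5°, fits in both views, so the right cell is at about (689, −14). Now go to the gouge.

Run:
```python
from h import *
fix(11.4);plan((420.2,215.6,65,11.4),(420.2,215.6,-22.5,11.4))
```

```text
t 57.13 pos [ 0.4348 -0.375   0.0627] yawY 8.79 z [-0.     0.001 -1.   ] F [ 0.6  0.1 -0.2] op 0.0519 gf 0.0 q [-8.020e-01  1.620e-01  1.698e+00  1.000e-03  1.283e+00 -9.550e-01]
turn units [ 0.   -0.01 -0.43]
t 57.13 pos [ 0.4348 -0.375   0.0627] yawY 8.79 z [-0.     0.001 -1.   ] F [ 0.6  0.1 -0.2] op 0.0519 gf 0.0 q [-8.020e-01  1.620e-01  1.698e+00  1.000e-03  1.283e+00 -9.550e-01]
(420.2, 215.6, 65, 11.4) az -0.43 z -0.08 | dx 19.39 dy 3.41
(420.2, 215.6, -22.5, 11.4) az -0.00 z 2.92 | dx 0.00 dy 0.00
```

Call:
apply_moves(steps=[0,0,0,0,0,-0.43,56,0.97,0.17,0,0,0,0,56,0.97,0.17,0,0,0,0,56,0.97,0.17,0,0,0,0,56,0.97,0.17,0,0,0,0,56,0.97,0.17,0,0,0,0,56,0.97,0.17,0,0,0,0,56,0.97,0.17,0,0,0,0,56,0.97,0.17,0,0,0,0,56,0.97,0.17,0,0,0,0,56,0.97,0.17,0,0,0,0,56,0.97,0.17,0,0,0,0,56])

```text
t: 58.13
tool_pos: [0.4267, -0.0492, 0.0636]
orientation: [1.99, 2.43, 0.001]
force: [0.1, 0.5, -0.5]
opening: 0.052
gripper_force: 0.0
```

Call:
apply_moves(steps=[0.97,0.17,0,0,0,0,56,0.97,0.17,0,0,0,0,56,0.97,0.17,0,0,0,0,56,0.97,0.17,0,0,0,0,56,0.97,0.17,0,0,0,0,56,0.97,0.17,0,0,0,0,56,0.97,0.17,0,0,0,0,56,0.97,0.17,0,0,0,0,56,0.96,0.18,0,0,0,0,56,0,0,0,0,0,0,56,0,0,0,0,0,0,56])

```text
t: 59.05
tool_pos: [0.4203, 0.2162, 0.0635]
orientation: [1.987, 2.434, 0.0]
force: [0.1, -0.7, -0.8]
opening: 0.0522
gripper_force: 0.0
```

Run:
```python
from h import *
fix(11.4);plan((420.2,215.6,-22.5,11.4))
eyes.read_camera("side")
for d in eyes.place_of("side","gouge_a_mid")[:2]:print(d,plane("side",d["xy"],.012))
```

```text
t 59.05 pos [0.4203 0.2162 0.0635] yawY 11.55 z [ 0.  0. -1.] F [ 0.1 -0.7 -0.8] op 0.0522 gf 0.0 q [ 0.367 -0.116  1.978  0.     1.279  0.165]
turn units [ 0.   -0.    0.03]
t 59.05 pos [0.4203 0.2162 0.0635] yawY 11.55 z [ 0.  0. -1.] F [ 0.1 -0.7 -0.8] op 0.0522 gf 0.0 q [ 0.367 -0.116  1.978  0.     1.279  0.165]
(420.2, 215.6, -22.5, 11.4) az 0.03 z 2.87 | dx -0.02 dy -0.01
{'xy': [262.0, 233.2], 'conf': 0.65} [0.43261732 0.18707752]
```

Call:
apply_moves(steps=[0,0,0.8,0,0,0,56,0,0,0.8,0,0,0,56,0,0,0.8,0,0,0,56,0,0,0.3,0,0,0,56,0,0,0.13,0,0,0,56,0,0,0,0,0,0,10,0,0,0,0,0,0,10,0,0,0,0,0,0,10,0,0,0,0,0,0,10,0,0,0,0,0,0,10,0,0,0,0,0,0,10,0,0,0,0,0,0,10], grip_force=45)

```text
t: 60.15
tool_pos: [0.4216, 0.2154, -0.02]
orientation: [1.989, 2.43, 0.003]
force: [-1.8, -0.9, 6.7]
opening: 0.0234
gripper_force: 45.0
```

Call:
apply_moves(steps=[0,0,-0.8,0,0,0,10,0,0,-1,0,0,0,10,0,0,-1,0,0,0,10,0,0,-1,0,0,0,10,0,0,-1,0,0,0,10,0,0,-1,0,0,0,10,0,0,-1,0,0,0,10,0,0,0,0,0,0,10,0,0,0,0,0,0,10])

```text
t: 60.9
tool_pos: [0.4221, 0.2156, 0.1853]
orientation: [1.988, 2.429, 0.008]
force: [-0.1, 0.3, -1.6]
opening: 0.024
gripper_force: 45.0
```

```bash
cat > path.py <<'E'
from h import *;from g import *
import sys
def rows(q0,q1,n,o0=None,R0=None):
    "joint-space interpolation -> tool-relative rows"
    out=[];o,R=tool(q0)
    for i in range(1,n+1):
        o2,R2=tool(q0+(q1-q0)*i/n)
        d=R.T@(o2-o)/.03;w=np.degrees(Ro.from_matrix(R.T@R2).as_rotvec())/6
        row=np.round([*d,*w],2);out.append(row)
        # propagate the rounded command
        o=o+R@row[:3]*.03;R=R@Ro.from_rotvec(np.radians(row[3:]*6)).as_matrix()
    return np.array(out)
C=(.6893,-.0139);ph=np.radians(60);zt=np.array([np.cos(ph),np.sin(ph),0]);Rt=np.c_[Z,np.cross(zt,Z),zt]
def goal(h,q0,G=.034): return ik(np.array([*C,h])+G*zt,Rt,q0)
E
python3 - <<'E'
from path import *
s,R=st();q0=np.array(s["q"]);print(np.abs(tool(q0)[0]-s["tool_pos"]).max(),np.abs(tool(q0)[1]-R).max())
qg,e=goal(.20,[-.67,.69,1.62,1.47,1.68,-.75]);print(qg.round(3),e)
for n in(18,20,22,24):
    r=rows(q0,qg,n);print(n,np.abs(r).max(0),np.linalg.norm(r[:,:3],axis=1).max()*30)
# min height of butt/tip along the path
for t in np.linspace(0,1,9):
    o,Rr=tool(q0+(qg-q0)*t);g=o-Rr[:,2]*.034;print(round(t,2),(g*1000).round(),"butt",((g-Rr[:,0]*.095)*1000).round(),"tipblade",((g+Rr[:,0]*.08)*1000).round())
a=eyes.read_camera("side");b=eyes.read_camera("top")
cv2.imwrite("pics/c10.png",np.hstack([cv2.resize(a[120:280,180:340,::-1],(400,400),interpolation=cv2.INTER_CUBIC),cv2.resize(b[180:320,160:300,::-1],(400,400),interpolation=cv2.INTER_CUBIC)]))
E
```

```text
t 60.9 pos [0.4221 0.2156 0.1853] yawY 11.4 z [ 0.005  0.002 -1.   ] F [-0.1  0.3 -1.6] op 0.024 gf 44.95508724823594 q [ 0.364 -0.22   1.842  0.     1.514  0.165]
0.0001604700710439444 5.551115123125783e-16
[-0.67   0.661  1.629  1.474  1.681 -0.724] 1.227323678578321e-09
18 [0.2  1.2  1.19 0.96 0.97 0.18] 50.7886798410827
20 [0.18 1.09 1.07 0.87 0.87 0.17] 45.920583619984626
22 [0.16 1.   0.96 0.79 0.79 0.15] 41.67409267158674
24 [0.15 0.92 0.89 0.73 0.73 0.15] 38.49597381545244
0.0 [422. 216. 219.] butt [441. 123. 219.] tipblade [406. 294. 219.]
0.12 [423. 224. 188.] butt [438. 131. 172.] tipblade [411. 302. 203.]
0.25 [436. 232. 170.] butt [443. 144. 136.] tipblade [430. 306. 199.]
0.38 [461. 235. 163.] butt [460. 155. 111.] tipblade [462. 302. 206.]
0.5 [499. 226. 164.] butt [490. 160.  97.] tipblade [507. 282. 221.]
0.62 [547. 201. 172.] butt [533. 151.  92.] tipblade [559. 243. 239.]
0.75 [600. 154. 183.] butt [585. 123.  94.] tipblade [612. 180. 257.]
0.88 [650.  82. 193.] butt [640.  68. 100.] tipblade [659.  94. 272.]
1.0 [689. -14. 200.] butt [689. -14. 105.] tipblade [689. -14. 280.]
```

Run:
```python
from path import *
s,R=st();q0=np.array(s["q"])
qg,e=goal(.20,[-.67,.69,1.62,1.47,1.68,-.75])
for r in rows(q0,qg,24): print(", ".join(f"{v:g}" for v in r)+", 10,")
```

```text
t 61.0 pos [0.4201 0.2148 0.1819] yawY 11.39 z [-0. -0. -1.] F [ 0.1  0.3 -0.8] op 0.0235 gf 44.95501707773656 q [ 0.364 -0.218  1.846  0.     1.513  0.165]
0.15, -0.04, 0.38, 0.4, 0.54, 0.1, 10,
0.14, 0, 0.33, 0.36, 0.57, 0.1, 10,
0.12, 0.06, 0.29, 0.3, 0.6, 0.12, 10,
0.12, 0.11, 0.24, 0.26, 0.62, 0.12, 10,
0.1, 0.15, 0.18, 0.21, 0.65, 0.13, 10,
0.09, 0.2, 0.13, 0.16, 0.67, 0.12, 10,
0.09, 0.24, 0.07, 0.1, 0.69, 0.13, 10,
0.07, 0.29, 0.01, 0.05, 0.7, 0.12, 10,
0.06, 0.33, -0.05, -0.01, 0.71, 0.12, 10,
0.06, 0.38, -0.12, -0.07, 0.72, 0.11, 10,
0.05, 0.41, -0.17, -0.12, 0.73, 0.1, 10,
0.04, 0.45, -0.24, -0.17, 0.72, 0.09, 10,
0.04, 0.5, -0.3, -0.23, 0.73, 0.08, 10,
0.04, 0.53, -0.36, -0.29, 0.72, 0.07, 10,
0.04, 0.57, -0.43, -0.33, 0.71, 0.05, 10,
0.05, 0.6, -0.48, -0.39, 0.7, 0.03, 10,
0.04, 0.65, -0.54, -0.44, 0.69, 0.01, 10,
0.05, 0.68, -0.61, -0.49, 0.67, -0.01, 10,
0.05, 0.72, -0.65, -0.53, 0.66, -0.02, 10,
0.06, 0.76, -0.71, -0.58, 0.63, -0.05, 10,
0.07, 0.8, -0.75, -0.62, 0.61, -0.07, 10,
0.08, 0.84, -0.81, -0.66, 0.59, -0.1, 10,
0.08, 0.88, -0.84, -0.69, 0.56, -0.12, 10,
0.09, 0.92, -0.89, -0.73, 0.54, -0.15, 10,
```

Call:
apply_moves(steps=[0.15,-0.04,0.38,0.4,0.54,0.1,10,0.14,0,0.33,0.36,0.57,0.1,10,0.12,0.06,0.29,0.3,0.6,0.12,10,0.12,0.11,0.24,0.26,0.62,0.12,10,0.1,0.15,0.18,0.21,0.65,0.13,10,0.09,0.2,0.13,0.16,0.67,0.12,10,0.09,0.24,0.07,0.1,0.69,0.13,10,0.07,0.29,0.01,0.05,0.7,0.12,10,0.06,0.33,-0.05,-0.01,0.71,0.12,10,0.06,0.38,-0.12,-0.07,0.72,0.11,10,0.05,0.41,-0.17,-0.12,0.73,0.1,10,0.04,0.45,-0.24,-0.17,0.72,0.09,10])

```text
t: 62.0
tool_pos: [0.4909, 0.2508, 0.1393]
orientation: [-1.686, -1.656, -0.506]
force: [-0.2, 0.5, -1.1]
opening: 0.0233
gripper_force: 45.0
```

Run:
```python
from path import *
s,R=st();q0=np.array(s["q"])
qg,e=goal(.20,[-.67,.69,1.62,1.47,1.68,-.75])
for r in rows(q0,qg,12): print(", ".join(f"{v:g}" for v in r)+", 10,")
```

```text
t 62.0 pos [0.4909 0.2508 0.1393] yawY 4.25 z [-0.199  0.713 -0.672] F [-0.2  0.5 -1.1] op 0.0233 gf 44.95491300243884 q [-0.154  0.223  1.738  0.74   1.598 -0.279]
0.04, 0.49, -0.31, -0.23, 0.72, 0.08, 10,
0.04, 0.54, -0.36, -0.29, 0.72, 0.06, 10,
0.05, 0.57, -0.43, -0.34, 0.71, 0.05, 10,
0.04, 0.6, -0.49, -0.38, 0.7, 0.02, 10,
0.05, 0.65, -0.55, -0.44, 0.68, 0.01, 10,
0.05, 0.68, -0.6, -0.49, 0.67, -0, 10,
0.05, 0.72, -0.66, -0.53, 0.66, -0.03, 10,
0.07, 0.76, -0.71, -0.58, 0.63, -0.06, 10,
0.06, 0.8, -0.76, -0.62, 0.6, -0.07, 10,
0.08, 0.84, -0.8, -0.66, 0.59, -0.1, 10,
0.08, 0.88, -0.84, -0.69, 0.56, -0.12, 10,
0.1, 0.92, -0.89, -0.73, 0.53, -0.15, 10,
```

The joints follow the planned branch. Continue.

Call:
apply_moves(steps=[0.04,0.49,-0.31,-0.23,0.72,0.08,10,0.04,0.54,-0.36,-0.29,0.72,0.06,10,0.05,0.57,-0.43,-0.34,0.71,0.05,10,0.04,0.6,-0.49,-0.38,0.7,0.02,10,0.05,0.65,-0.55,-0.44,0.68,0.01,10,0.05,0.68,-0.6,-0.49,0.67,0,10,0.05,0.72,-0.66,-0.53,0.66,-0.03,10,0.07,0.76,-0.71,-0.58,0.63,-0.06,10,0.06,0.8,-0.76,-0.62,0.6,-0.07,10,0.08,0.84,-0.8,-0.66,0.59,-0.1,10,0.08,0.88,-0.84,-0.69,0.56,-0.12,10,0.1,0.92,-0.89,-0.73,0.53,-0.15,10])

```text
t: 63.0
tool_pos: [0.7073, 0.0143, 0.2011]
orientation: [-1.584, -0.914, -1.587]
force: [0.7, 0.7, -0.7]
opening: 0.0236
gripper_force: 45.0
```

Call:
apply_moves(steps=[0,0,0,0,0,0,10,0,0,0,0,0,0,10])

```text
t: 63.17
tool_pos: [0.7063, 0.0145, 0.2001]
orientation: [-1.585, -0.914, -1.582]
force: [-0.5, 0.7, -0.7]
opening: 0.0236
gripper_force: 45.0
```

Run:
```python
from path import *
s,R=st()
for h in(.2,.107):
    T=np.array([*C,h])+.034*zt
    print("units",np.round(R.T@(T-s["tool_pos"])/.03,2),"turn",np.round(np.degrees(Ro.from_matrix(R.T@Rt).as_rotvec())/6,2))
a=eyes.read_camera("side");b=eyes.read_camera("top")
def ov(im,n,x0,y0,w):
    o=cv2.resize(im[y0:y0+w,x0:x0+w,::-1],(400,400),interpolation=cv2.INTER_CUBIC);k=400/w
    g=np.array(s["tool_pos"])-R[:,2]*.034
    for p in(g,g-R[:,0]*.095,g+R[:,0]*.08): cv2.circle(o,tuple(int(v) for v in (proj(n,p)-[x0,y0]+.5)*k),3,(0,255,0),1)
    return o
cv2.imwrite("pics/c10.png",np.hstack([ov(a,"side",290,110,160),ov(b,"top",240,60,130)]))
```

```text
t 63.17 pos [0.7063 0.0145 0.2001] yawY -30.02 z [ 0.5    0.866 -0.001] F [-0.5  0.7 -0.7] op 0.0236 gf 44.95536436792463 q [-0.67   0.658  1.628  1.473  1.68  -0.719]
units [-0.   -0.02  0.03] turn [ 0.    0.01 -0.01]
units [-3.1  -0.01  0.03] turn [ 0.    0.01 -0.01]
```

View pics/c10.png

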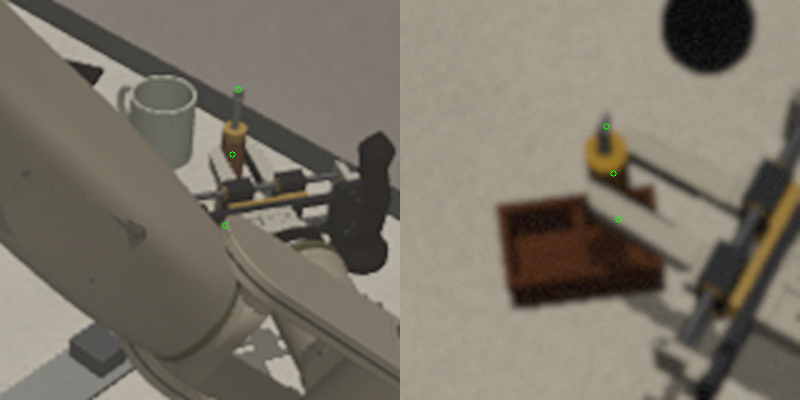

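The gouge stands vertical, blade up, over the right cell: blade tip at (604,117) in the top view, markers within about 5 mm. Lower it in, watching the force.

Call:
apply_moves(steps=[-0.5,-0.06,0,0,0,0,10,-0.5,0,0,0,0,0,10,-0.4,0,0,0,0,0,10,-0.3,0,0,0,0,0,10,-0.2,0,0,0,0,0,10,0,0,0,0,0,0,10])

```text
t: 63.77
tool_pos: [0.7054, 0.0174, 0.1449]
orientation: [-1.582, -0.92, -1.582]
force: [-0.6, 0.5, -1.0]
opening: 0.0239
gripper_force: 45.0
```

Call:
apply_moves(steps=[-0.4,0,0,0,0,0,10,-0.3,0,0,0,0,0,10,-0.2,0,0,0,0,0,10,0,0,0,0,0,0,10])

```text
t: 64.1
tool_pos: [0.7055, 0.0165, 0.1179]
orientation: [-1.582, -0.919, -1.583]
force: [0.8, 1.2, -1.0]
opening: 0.0233
gripper_force: 45.0
```

Call:
apply_moves(steps=[-0.15,0,0,0,0,0,10,-0.1,0,0,0,0,0,10,0,0,0,0,0,0,10])

```text
t: 64.35
tool_pos: [0.7059, 0.016, 0.1112]
orientation: [-1.582, -0.92, -1.584]
force: [-0.2, -0.8, -0.4]
opening: 0.0233
gripper_force: 45.0
```

Call:
apply_moves(steps=[0,0,0,0,0,0,50,0,0,0,0,0,0,60,0,0,0,0,0,0,60,0,0,0,0,0,0,60,0,0,0,0,0,0,60,0,0,0,0,0,0,60,0,0,0,0,0,0,60])

```text
t: 64.93
tool_pos: [0.7061, 0.0159, 0.1118]
orientation: [-1.582, -0.921, -1.585]
force: [-0.6, 0.4, 0.3]
opening: 0.0555
gripper_force: 0.0
```

Call:
apply_moves(steps=[0,0,-0.5,0,0,0,60,0,0,-1,0,0,0,60,0,0,-1,0,0,0,60,0,0,-1,0,0,0,60,0,0,-0.5,0,0,0,60,0.8,0,0,0,0,0,60,0.8,0,0,0,0,0,60,0,0,0,0,0,0,60])

```text
t: 65.6
tool_pos: [0.6469, -0.0902, 0.1639]
orientation: [-1.582, -0.925, -1.59]
force: [-0.9, -1.3, 0.5]
opening: 0.0557
gripper_force: 0.0
```

Run:
```python
from h import *
im=blocks(.02);st();eyes.read_camera("side")
for n in("top","side"):
  for k,z in(("gouge_a_mid",.066),("gouge_a_butt",.006),("block_a_mid",.013)):
    for d in eyes.place_of(n,k)[:4]:print(n,k,round(d["conf"],2),d["xy"],plane(n,d["xy"],z).round(3))
a=eyes.read_camera("side")
cv2.imwrite("pics/c11.png",np.hstack([cv2.resize(a[110:270,290:450,::-1],(400,400)),cv2.resize(im[60:280,240:550,::-1],(400,400),interpolation=cv2.INTER_CUBIC)]))
```

```text
dark ctr 296.5 266.2  53x36 long -76.4 [186. 322.]
dark ctr 436.1 382.8  77x37 long 82.6 [132. 259.]
dark ctr 502.6 377.8  75x38 long 83.7 [134. 229.]
dark ctr 504.1 -556.0  87x37 long 48.4 [560. 220.]
dark ctr 823.4 209.8  74x48 long -58.2 [210.  84.]
dark ctr 879.5 243.9  72x51 long -58.4 [196.  60.]
dark ctr 887.7 -257.0  73x55 long 62.7 [418.  53.]
t 65.65 pos [ 0.6467 -0.0894  0.1621] yawY -29.94 z [ 0.499  0.867 -0.002] F [ 0.4 -0.6 -0.2] op 0.0556 gf 0.0 q [-0.86   0.772  1.542  1.336  1.816 -0.782]
top gouge_a_mid 0.69 [309.6, 136.5] [ 0.688 -0.011]
top gouge_a_butt 0.84 [311.9, 141.6] [ 0.693 -0.014]
top gouge_a_butt 0.5 [137.2, 246.1] [0.465 0.378]
top block_a_mid 0.56 [132.9, 257.9] [0.439 0.385]
top block_a_mid 0.18 [303.0, 254.3] [0.44  0.009]
side gouge_a_mid 0.59 [375.0, 209.6] [ 0.685 -0.005]
side gouge_a_butt 0.7 [229.0, 199.5] [0.461 0.375]
```

Call:
apply_moves(steps=[1,0,0,0,0,0,60,1,0,0,0,0,0,60,1,0,0,0,0,0,60,1,0,0,0,0,0,60,1,0,0,0,0,0,60,0,-0.9,0,0,0,0,60,0,-0.9,0.4,0,0,0,60,0,-0.9,0.4,0,0,0,60,0,-0.9,0.4,0,0,0,60,0,-0.9,0.4,0,0,0,60,0,-0.9,0.4,0,0,0,60,0,0,0,0,0,0,60])

```text
t: 67.05
tool_pos: [0.5314, 0.0499, 0.3072]
orientation: [-1.58, -0.917, -1.579]
force: [0.5, 0.5, -0.2]
opening: 0.0558
gripper_force: 0.0
```

Run:
```python
from h import *
st();im=blocks(.02)
a=eyes.read_camera("side")
for n in("top","side"):
  for k,z in(("block_a_mid",.013),("gouge_a_mid",.066),("ink_tin",0),("eraser",0)):
    for d in eyes.place_of(n,k)[:4]:print(n,k,round(d["conf"],2),d["xy"],plane(n,d["xy"],z).round(3))
for x in(.4349,.5009):
  for n,i in(("top",im),("side",a)):
    u,v=proj(n,[x,-.373,.023]).round().astype(int);print(n,u,v,i[v-6:v+7,u-6:u+7].reshape(-1,3).mean(0))
```

```text
t 67.05 pos [0.5314 0.0499 0.3072] yawY -29.69 z [0.495 0.869 0.   ] F [ 0.5  0.5 -0.2] op 0.0558 gf 0.0 q [-0.851  0.098  2.109  1.369  1.837 -0.663]
dark ctr 296.0 266.4  53x37 long -75.1 [186. 322.]
dark ctr 436.4 382.7  78x37 long 81.9 [133. 259.]
dark ctr 435.7 -372.0  73x36 long -87.7 [477. 253.]
dark ctr 502.0 377.6  76x38 long 82.6 [135. 229.]
dark ctr 501.7 -367.3  72x37 long -87.5 [474. 223.]
dark ctr 517.4 0.2  55x40 long 88.9 [306. 218.]
dark ctr 824.9 210.2  76x52 long -57.6 [210.  83.]
dark ctr 879.9 244.3  73x52 long -58.4 [196.  61.]
top block_a_mid 0.98 [132.9, 259.7] [0.435 0.385]
top gouge_a_mid 0.63 [475.9, 220.7] [ 0.502 -0.358]
top gouge_a_mid 0.5 [311.0, 137.7] [ 0.686 -0.014]
top ink_tin 0.93 [143.8, 178.5] [0.618 0.366]
top eraser 0.7 [472.2, 158.7] [ 0.649 -0.375]
top eraser 0.21 [136.9, 226.3] [0.51  0.381]
side gouge_a_mid 0.72 [374.1, 209.0] [ 0.685 -0.001]
side gouge_a_mid 0.32 [473.7, 306.7] [ 0.591 -0.398]
side eraser 0.67 [474.4, 306.7] [ 0.647 -0.376]
top 478 253 [62.5147929  59.47928994 54.66272189]
side 421 350 [88.93491124 83.63905325 75.91715976]
top 477 223 [61.31952663 58.62721893 53.63905325]
side 438 333 [91.21301775 86.73372781 79.17751479]
```

```bash
python3 -c "
from plant import robot
print(robot.close_job())"
```

```text
the job is handed in; nothing more can be done
None
```

I handed the job in at about 67 s of robot time: two level blocks in the galley, two low ones in the box, and the only gouge I found standing blade up in the caddy's right cell; the robot gave no verdict. I inferred the last block was low because it didn't touch at full height, the tin and eraser read within about a centimetre of where they began, and I checked the final layout from camera measurements only, having used all my picture views.

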